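Load the capacitor test jig, latch it and start the test

ROBOT

A 6-joint arm with a two-finger parallel gripper is mounted at the origin on the work surface. World frame = base frame: x ahead of the robot, y to its left, z up, the work surface at z = 0. Lengths are in m, angles in degrees, forces in N, time in s.
With the tool pointing down it reaches from about 0.4 to 0.825 m from the base axis. Payload 7 kg.
Tool frame: the origin (TCP) lies at the very end of the fingers, on their centre line; the grasp point (between the pads) lies 19 mm behind it; x points along the fingers, y is the direction in which the jaws open and shut, and the axes are right-handed (so a half turn about x gives the same grasp; the last joint's range is limited). The gripper opens to 88 mm and grips with 3 to 60 N. Pads are 19 mm wide; open, the fingers measure 130 mm over their backs; the gripper's body (78 mm by 193 mm) begins 47 mm behind the grasp point.
Start: joints at [86.35, 20.546, 0.682, 0, -70.136, -16.507], TCP at [0.233, 0.634, 0.227] pointing down, gripper open.
Joint ranges: [-176.03, 176.03], [-82.01, 121.73], [-58.28, 71.71], [-173.87, 95.51], [-174.79, -0.11], [-173.66, 173.66]. Speed limits (degrees/s): [136.94, 136.94, 172.46, 180, 180, 180].

INTERFACE

Orientations are given as [roll, pitch, yaw] about the fixed x, y, z axes, in that order (R = Rz(yaw) Ry(pitch) Rx(roll)).
In Python, from plant import * gives the robot as it stands. The module is installed in compiled form; this text tells all that it offers.
- The arm moves only by the shell command python3 -m creep 'ROWS' [FORCE]. ROWS is a JSON object of lists of equal length, an entry for each row: "jaw": the closure, from -1 (fully open) to 1 (shut); "translation": the shift along the tool's x, y, z in m, a list of three; "roll": the turn about the tool's x in rad. A call has exactly 10 rows; each row shifts and turns the commanded pose from where the row before left it, along the tool's axes as they then stand; what a row does not reach is not made up. A row lasts 1/10 s, in which the tool goes at most 50 mm and 8.59 degrees, less where a joint would pass 70% of its speed; a pose out of reach is approached as far as the arm can. A call with a gripper value outside its range is refused whole. The fingers move at their own pace and stop on an object; FORCE is the grip in N (left out, the last holds). Time passes only in rows, so rows that do not move let the fingers close, or fill a call up. It gives the time, the measured TCP pose, the force and the opening at its end, in the units of the state.
- get_state(): the state, without advancing time (a new reading comes with each control period).
- capture(name): name is "scene" or "side" or "wrist"; returns a dict with "image" (384x512x3 uint8, red, green, blue), "fovy" (degrees; the focal length in pixels is half the picture's height over the tangent of half this angle, whatever the lens; pixels are square), "cx", "cy" (the principal point, pixels), "D" ([k1, k2, p1, p2, k3] as OpenCV has them; the pictures are not rectified), "pose" (4x4, takes a point from camera to world coordinates); the wrist camera has in their place "tool_from_camera" (4x4, takes a point from camera to tool coordinates, whose origin is the TCP and whose axes are the tool frame's). Camera axes: x right, y up, looking along -z (the intrinsics and any distortion apply to the point x, -y, -z); pixel columns grow to the right and rows downward; lengths in m; the calibration is good to about 2 mm. A picture is of the moment at which its call begins: read the wrist's pose just before it. There is no depth.
- close_job(): hands the job in, once; it reports no verdict.
The state is a dict: "time_s": time; "joints": joint angles; "qd": joint speeds; "joint_torque": joint torques, N m; "tcp_pos": TCP position; "eef_rot": TCP orientation; "contact_force": force on the tool from outside, world axes, zero at the start; "moment": the same for the moment, N m; "gripper_width": finger opening in m.
Only numpy, scipy, OpenCV 4.12 (cv2) and the standard library are available. Lean on these libraries where they do the work, as an engineer would, in place of code of your own. Each camera call takes 0.05 s, during which the arm holds its last target.

TASK

Load every blue capacitor standing on the bench into the test jig, upright and in single file between its rails, pushed tight together against the end stop; then take the red follower block out of the parts tray and set it upright in the lane behind the last capacitor, pushed up tight against the row. Then press the jig's lever down until its catch holds it, and after that press the green start button. Leave the other parts in the tray and the other things on the bench where they are.

Things in the scene. Friction and masses are not known exactly. Their poses are not given: they have to be found in the camera images.
- cap1: Blue can capacitor standing upright on the bench, 38 mm diameter, 44 mm tall (two 4 mm silver terminals stand on the black top), about 80 g; origin at the centre of its underside, z up its axis. Between 3 and 5 of these are present.
- cap2: Blue can capacitor standing upright on the bench, 38 mm diameter, 44 mm tall (two 4 mm silver terminals stand on the black top), about 80 g; origin at the centre of its underside, z up its axis. Between 3 and 5 of these are present.
- cap3: Blue can capacitor standing upright on the bench, 38 mm diameter, 44 mm tall (two 4 mm silver terminals stand on the black top), about 80 g; origin at the centre of its underside, z up its axis. Between 3 and 5 of these are present.
- cap4: Blue can capacitor standing upright on the bench, 38 mm diameter, 44 mm tall (two 4 mm silver terminals stand on the black top), about 80 g; origin at the centre of its underside, z up its axis. Between 3 and 5 of these are present.
- cap5: Blue can capacitor standing upright on the bench, 38 mm diameter, 44 mm tall (two 4 mm silver terminals stand on the black top), about 80 g; origin at the centre of its underside, z up its axis. Between 3 and 5 of these are present.
- follower: Red plastic follower block, standing upright in the black tray among other small parts: round base 38 mm diameter, 28 mm high, with an upright flat grip tab on top, 12 mm thick (its x) and 26 mm wide (its y), to 56 mm above the underside; about 60 g. Origin at the centre of its underside.
- jig: Test jig fixed to the bench. Origin on the bench, on the lane's centre line, at the face of the end stop (60 mm tall). The lane runs from the stop to the jig's -y; its floor is the bench. Two aluminium rails, 44 mm apart inside, 8 mm thick, 14 mm tall, from y = 0 to -0.25 m, then flaring out to y = -0.285. The lever's tower stands at x = 0.03 to 0.10, y = -0.085 to 0.005, 117 mm high.
- slot1 (a point): Point on the bench in the lane where the underside centre of capacitor number 1, counted from the stop, comes to stand when the row is tight (19 mm from the stop). A clear roof on four posts (underside 60 mm, top 65 mm above the bench) covers the lane from the stop to 81 mm from it, so parts get there only by being pushed along the lane.
- slot2 (a point): Point on the bench in the lane where the underside centre of capacitor number 2, counted from the stop, comes to stand when the row is tight (57 mm from the stop).
- slot3 (a point): Point on the bench in the lane where the underside centre of capacitor number 3, counted from the stop, comes to stand when the row is tight (95 mm from the stop).
- slot4 (a point): Point on the bench in the lane where the underside centre of capacitor number 4, counted from the stop, comes to stand when the row is tight (133 mm from the stop).
- slot5 (a point): Point on the bench in the lane where the underside centre of capacitor number 5, counted from the stop, comes to stand when the row is tight (171 mm from the stop).
- lever (a joint): Angle of the jig's sprung lever (rad): 0 raised, 0.5 fully down. Hinge at jig x = 0.070, y = -0.04, z = 0.100 m, along jig y; the arm reaches across the lane to the jig's -x side; pressing its pad down increases the angle. It resists with up to about 8 N at the pad; beyond about 0.4 rad the catch draws it to 0.5 and holds it; released before that it springs back.
- lever_pad (a point): Centre of the top face of the orange press pad at the lever's free end: 44 mm along the arm, 42 mm across; 165 mm along the arm from the hinge and 9 mm above the arm's centre line. Level when the lever is down (109 mm above the bench), 187 mm high and sloping 0.5 rad when up.
- start (a joint): Travel of the green start button (m): 0 out, 0.006 fully pressed, takes about 5 N; it springs back.
- start_top (a point): Centre of the top face of the green round start button, 30 mm diameter, on a small grey box 90 x 80 x 40 mm; pressed straight down. Top about 62 mm above the bench.
- tray: Open black parts tray, 150 x 150 mm, walls 30 mm high and 4 mm thick, floor 4 mm thick, fixed to the bench; origin at the centre of its underside.
- relay: Yellow relay 26 x 16 x 12 mm in the tray; not wanted, stays in the tray. Origin at the centre of its underside.
- heatsink: Dark finned heat sink 24 x 20 x 13 mm in the tray; not wanted, stays in the tray. Origin at the centre of its underside.
- terminal: Green terminal block 26 x 14 x 13 mm in the tray; not wanted, stays in the tray. Origin at the centre of its underside.
- trimmer: White trimmer 18 x 18 x 11 mm in the tray; not wanted, stays in the tray. Origin at the centre of its underside.
- inductor: Copper wound inductor with black ends, 34 mm diameter, 25 mm tall, standing among the capacitors; not wanted. Origin at the centre of its underside.
- meter: Grey handheld meter 150 x 75 x 40 mm lying on the bench; to be left alone.
- spool: White spool of wire 60 mm diameter, 46 mm tall lying on the bench; to be left alone.

How it is judged (in metres and radians):
On the way, in this order (a step that is already met when the one before it is completed fails the run):
1. all capacitors stand in a tight row against the stop with the follower block behind them ((horizontal distance between cap1 and slot1 below 0.008 m or horizontal distance between cap1 and slot2 below 0.008 m or horizontal distance between cap1 and slot3 below 0.008 m or horizontal distance between cap1 and slot4 below 0.008 m or horizontal distance between cap1 and slot5 below 0.008 m) and (horizontal distance between cap2 and slot1 below 0.008 m or horizontal distance between cap2 and slot2 below 0.008 m or horizontal distance between cap2 and slot3 below 0.008 m or horizontal distance between cap2 and slot4 below 0.008 m or horizontal distance between cap2 and slot5 below 0.008 m) and (horizontal distance between cap3 and slot1 below 0.008 m or horizontal distance between cap3 and slot2 below 0.008 m or horizontal distance between cap3 and slot3 below 0.008 m or horizontal distance between cap3 and slot4 below 0.008 m or horizontal distance between cap3 and slot5 below 0.008 m) and (horizontal distance between cap4 and slot1 below 0.008 m or horizontal distance between cap4 and slot2 below 0.008 m or horizontal distance between cap4 and slot3 below 0.008 m or horizontal distance between cap4 and slot4 below 0.008 m or horizontal distance between cap4 and slot5 below 0.008 m) and (horizontal distance between cap5 and slot1 below 0.008 m or horizontal distance between cap5 and slot2 below 0.008 m or horizontal distance between cap5 and slot3 below 0.008 m or horizontal distance between cap5 and slot4 below 0.008 m or horizontal distance between cap5 and slot5 below 0.008 m) and angle between each of cap1, cap2, cap3, cap4, cap5, follower's own z axis and vertical below 0.15 rad and horizontal distance between any of cap1, cap2, cap3, cap4, cap5 and slot1 below 0.008 m and horizontal distance between any of cap1, cap2, cap3, cap4, cap5 and slot2 below 0.008 m and horizontal distance between any of cap1, cap2, cap3, cap4, cap5 and slot3 below 0.008 m and (horizontal distance between any of cap1, cap2, cap3, cap4, cap5 and slot4 below 0.008 m or y of follower in the frame of jig above -0.141 m) and (horizontal distance between follower and cap1 below 0.044 m or horizontal distance between follower and cap2 below 0.044 m or horizontal distance between follower and cap3 below 0.044 m or horizontal distance between follower and cap4 below 0.044 m or horizontal distance between follower and cap5 below 0.044 m) and x of follower in the frame of jig between -0.008 and 0.008 m and y of follower in the frame of jig below -0.12 m), for 0.2 s.
2. the lever is pressed down and held by its catch (value of joint lever above 0.45 rad), for 0.3 s.
3. the start button is pressed (value of joint start above 0.004 m), for 0.02 s.
At the end, for the whole second after the job is handed in: every capacitor present stands upright (0.15 rad) within 8 mm of its place in the gapless row from the end stop; the follower block stands upright behind the last one, within about 6 mm of it and 8 mm of the centre line; the lever is held down beyond 0.45 rad; all at rest (all of step 1 and value of joint lever above 0.45 rad and linear speed of each of cap1, cap2, cap3, cap4, cap5, follower below 0.02 m/s); the robot touches nothing.
It fails at once if another part is taken out of the tray (z of any of relay, heatsink, terminal, trimmer in the frame of tray above 0.06 m).
It fails at once if another thing on the bench is shifted (inductor by 8 cm, the others by 5 cm) (distance of inductor from where it was at the start of the episode above 0.08 m or distance of any of meter, spool from where it was at the start of the episode above 0.05 m).
Of cap1, cap2, cap3, cap4, cap5 only 3 to 5 are there at a start; the rules pass over those that are not, and their reading is None.
At some moment in a run one of cap1, cap2, cap3, cap4, cap5, follower may be knocked a few centimetres aside while the robot is not near it.
It also fails if it takes over 210 s, if anything falls off the work surface, if the arm or the gripper's body presses on something with over 40 N, if the wrist force passes 120 N, or if a joint passes its speed limit or range.

## Working session

There is one attempt and no reset: what is moved stays moved. The work goes in short steps, Python scripts to look and compute and a shell command to move; the robot and the scene stay as the last step left them, time stands still between calls to the robot, and variables do not carry over. Pictures are saved under pics/ and viewed, and the job is handed in when it is done.

```bash
mkdir -p pics; ls
python3 - <<'E'
from plant import *
import cv2
s=get_state()
print(s)
for n in ["scene","side","wrist"]:
    c=capture(n)
    cv2.imwrite(f"pics/{n}0.png",c["image"][:,:,::-1])
    print(n,{k:(v.tolist() if hasattr(v,'tolist') else v) for k,v in c.items() if k!="image"})
E
```

```text
pics
{'time_s': 0.0, 'joints': array([ 8.63504736e+01,  2.05903990e+01,  6.34061158e-01, -2.04069965e-02,
       -7.01357193e+01, -1.65045434e+01]), 'qd': array([-0.07739232,  0.10167435, -0.08650638,  0.04776743,  0.0328604 ,
       -0.05477324]), 'joint_torque': array([ 3.44524378e-04, -5.82717204e+01,  2.93068331e+01,  6.99758783e+00,
        6.90480927e-03, -1.58240578e-04]), 'tcp_pos': array([0.23244949, 0.63319298, 0.22563566]), 'eef_rot': array([  94.7345797 ,   89.90596453, -105.42643961]), 'contact_force': array([0.20076091, 0.06277114, 0.6047016 ]), 'moment': array([0.01937263, 0.0535156 , 0.01045388]), 'gripper_width': 0.08771106872136315}
scene {'fovy': 46.07797129381989, 'cx': 253.78520148755064, 'cy': 185.4050995404393, 'D': [-0.07861066482740622, 0.0, 0.0, 0.0, 0.0], 'pose': [[0.6863977107883869, -0.6181180430417724, 0.3831295701073877, 1.0617202313180525], [0.7271099914868137, 0.5927462713161123, -0.34635663429605534, -0.4879941028753634], [-0.013009339126486491, 0.5163157393563121, 0.8562994887236807, 1.1759763450723315], [0.0, 0.0, 0.0, 1.0]]}
side {'fovy': 45.22453
[... 151 characters left out ...]
06129543236, -0.32813406294547526, 0.18052989556567942], [-0.42687119514445415, -0.5878293046730295, 0.6871955262685926, 0.7614585894505563], [-0.005225360038821852, 0.7615000657919458, 0.648143769090876, 0.9185726388342186], [0.0, 0.0, 0.0, 1.0]]}
wrist {'fovy': 62.016654306471096, 'cx': 257.73905063938923, 'cy': 192.38714089757775, 'D': [-0.07493587866208787, 0.0, 0.0, 0.0, 0.0], 'tool_from_camera': [[-0.0010940382595404931, 0.2473314489450748, -0.9689303160924507, -0.15801469666308443], [0.9999990923037733, 0.0010325867858890754, -0.0008655380749699047, 0.00037346496410539665], [0.0007864298546450068, -0.9689303835298281, -0.24733235413270188, -0.06591431738964432], [0.0, 0.0, 0.0, 1.0]]}
```

View pics/scene0.png

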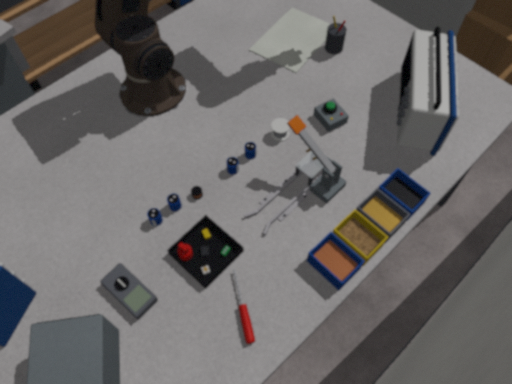

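View pics/side0.png

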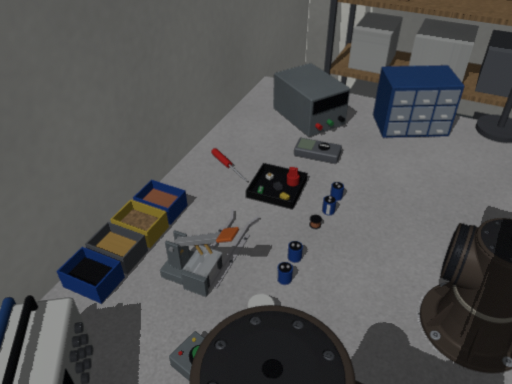

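View pics/wrist0.png

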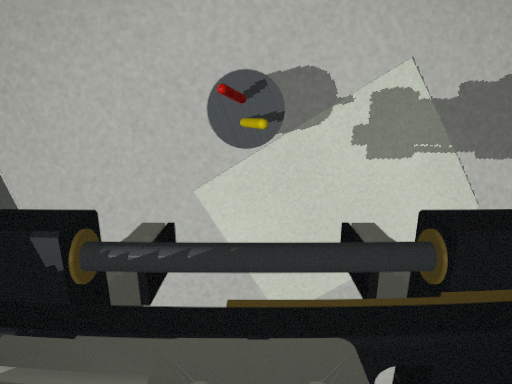

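```bash
cat > h.py <<'E'
import numpy as np, cv2
from plant import *
from scipy.spatial.transform import Rotation as R
def Rt(rpy): return R.from_euler('xyz',rpy,degrees=True).as_matrix()
def toolpose(s=None):
    s=s or get_state(); T=np.eye(4);T[:3,:3]=Rt(s['eef_rot']);T[:3,3]=s['tcp_pos'];return T
def cap(n):
    s=get_state() ; c=capture(n)
    if n=='wrist': c['pose']=toolpose(s)@np.array(c['tool_from_camera'])
    c['pose']=np.array(c['pose']); f=c['image'].shape[0]/2/np.tan(np.radians(c['fovy'])/2)
    c['K']=np.array([[f,0,c['cx']],[0,f,c['cy']],[0,0,1]]);c['D']=np.array(c['D']);c['bgr']=c['image'][:,:,::-1].copy();return c
def ray(c,uv):
    p=cv2.undistortPoints(np.array(uv,float).reshape(-1,1,2),c['K'],c['D'])[:,0]
    d=np.c_[p[:,0],-p[:,1],-np.ones(len(p))]@c['pose'][:3,:3].T
    return c['pose'][:3,3],d
def onz(c,uv,z):
    o,d=ray(c,uv); return o+d*((z-o[2])/d[:,2])[:,None]
def proj(c,P):
    P=np.atleast_2d(P); q=(P-c['pose'][:3,3])@c['pose'][:3,:3]
    q=q*[1,-1,-1]
    return cv2.projectPoints(q.reshape(-1,1,3),np.zeros(3),np.zeros(3),c['K'],c['D'])[0][:,0]
def tri(c1,a,c2,b):
    o1,d1=ray(c1,a);o2,d2=ray(c2,b);A=np.c_[d1[0],-d2[0]];t=np.linalg.lstsq(A,o2-o1,rcond=None)[0]
    p,q=o1+t[0]*d1[0],o2+t[1]*d2[0];return (p+q)/2,np.linalg.norm(p-q)
def crop(c,x0,y0,x1,y1,name,k=None):
    im=c['bgr'][y0:y1,x0:x1];k=k or min(800/im.shape[1],600/im.shape[0]);cv2.imwrite('pics/'+name,cv2.resize(im,None,fx=k,fy=k,interpolation=cv2.INTER_CUBIC));print(name,k)
def hsvmask(c,lo,hi): return cv2.inRange(cv2.cvtColor(c['bgr'],cv2.COLOR_BGR2HSV),np.array(lo),np.array(hi))
def blobs(m,amin=15):
    n,l,st,ce=cv2.connectedComponentsWithStats(m); return [(ce[i].round(1).tolist(),int(st[i,4]),st[i,:4].tolist()) for i in range(1,n) if st[i,4]>=amin]
E
python3 - <<'E'
from h import *
a=cap('scene');b=cap('side')
crop(a,130,90,370,270,'s1.png');crop(b,150,140,370,380,'d1.png')
for n,c in(('scene',a),('side',b)):
    print(n,'blue',blobs(hsvmask(c,(105,120,40),(130,255,255))))
    print('red',blobs(hsvmask(c,(0,170,80),(6,255,255))))
    print('orange',blobs(hsvmask(c,(7,170,120),(16,255,255))))
    print('green',blobs(hsvmask(c,(50,120,60),(80,255,255))))
E
```

```text
s1.png 3.3333333333333335
d1.png 2.5
scene blue [([183.7, 1.4], 34, [180, 0, 11, 5]), ([448.8, 93.9], 530, [431, 31, 25, 124]), ([249.9, 152.8], 77, [246, 148, 9, 10]), ([231.4, 168.5], 67, [228, 164, 8, 10]), ([404.5, 189.4], 592, [380, 169, 49, 45]), ([174.7, 205.0], 86, [169, 198, 11, 13]), ([156.6, 217.9], 65, [149, 212, 12, 12]), ([333.6, 260.4], 683, [308, 233, 56, 56]), ([11.4, 303.1], 1524, [0, 267, 35, 79])]
red [([184.6, 250.0], 156, [178, 242, 14, 17]), ([246.2, 324.1], 270, [240, 305, 14, 38])]
orange [([296.5, 124.5], 146, [289, 117, 16, 16])]
green [([330.3, 105.1], 49, [326, 102, 9, 7]), ([225.3, 251.4], 28, [221, 247, 9, 9])]
side blue [([410.1, 86.7], 2539, [374, 66, 90, 71]), ([457.6, 101.6], 18, [455, 94, 6, 15]), ([442.4, 127.9], 71, [420, 110, 36, 26]), ([406.5, 127.9], 37, [398, 116, 13, 21]), ([165.1, 198.4], 784, [133, 180, 54, 44]), ([333.4, 198.6], 229, [323, 185, 21, 29]), ([294.6, 254.1], 168, [288, 243, 15, 19]), ([91.9, 275.3], 1692, [57, 247, 67, 56]), ([284.9, 276.0], 172, [278, 265, 15, 19]), ([4.3, 313.3], 266, [0, 298, 13, 42])]
red [([318.4, 125.9], 23, [316, 124, 6, 5]), ([220.9, 157.0], 123, [212, 149, 19, 18]), ([292.1, 176.6], 168, [287, 168, 12, 18])]
orange [([226.1, 234.7], 145, [217, 228, 20, 14])]
green [([329.4, 122.0], 23, [327, 120, 6, 5]), ([194.5, 350.5], 32, [192, 346, 7, 11])]
```

View pics/s1.png

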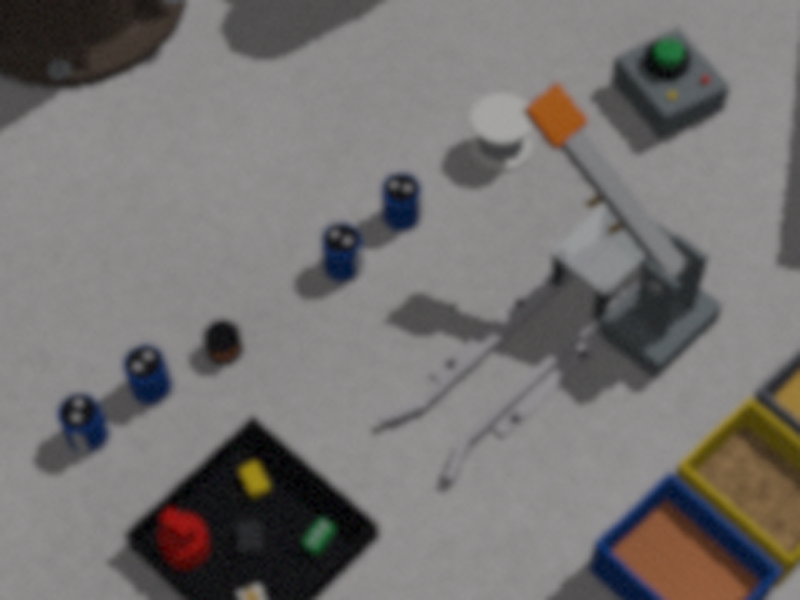

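View pics/d1.png

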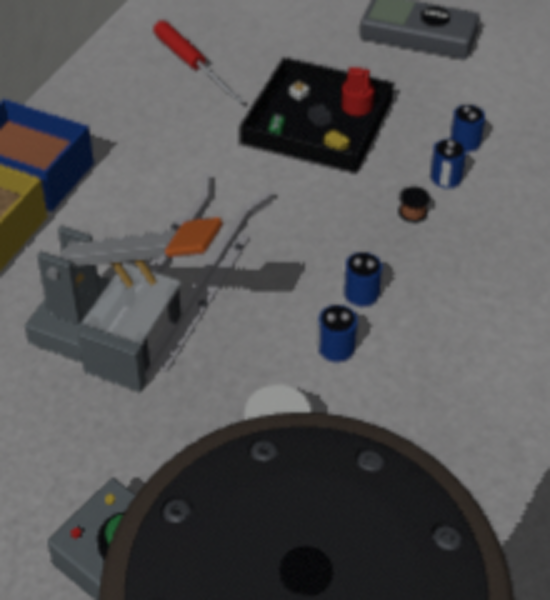

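Run:
```python
from h import *
np.set_printoptions(precision=4,suppress=True)
a=cap('scene');b=cap('side')
S=lambda x,y:(130+x/3.3333,90+y/3.3333)
D=lambda x,y:(150+x/2.5,140+y/2.5)
for n,s,d in [('A',S(401,186),D(338,317)),('B',S(342,237),D(363,264)),('C',S(145,360),D(448,150)),('D',S(80,410),D(468,113)),('ind',S(221,335),D(414,195)),('pad',(296.5,124.5),(226.1,234.7)),('redtop',S(170,515),D(358,73)),('start',S(668,52),D(118,530)),('tipL',S(376,431),D(274,197)),('tipR',S(446,485),D(212,181)),('bendL',S(424,409),D(248,214)),('bendR',S(474,446),D(210,203))]:
    p,e=tri(a,s,b,d);print(n,p,'gap',round(e,4))
for n,s,z in [('A',S(401,186),.045),('B',S(342,237),.045),('C',S(145,360),.045),('D',S(80,410),.045),('trayL',S(128,533),.03),('trayT',S(253,420),.03),('trayR',S(378,532),.03),('start',S(668,52),.062),('roof1',S(600,205),.065),('roof2',S(555,257),.065),('roof3',S(605,297),.065),('bl',S(424,409),.014),('br',S(474,446),.014)]:
    print(n,onz(a,s,z)[0])
```

```text
A [0.4419 0.0592 0.0442] gap 0.0044
B [ 0.446  -0.0181  0.0434] gap 0.0042
C [ 0.423  -0.2272  0.0422] gap 0.0027
D [ 0.4229 -0.2988  0.0435] gap 0.0044
ind [ 0.4388 -0.1582  0.0237] gap 0.0041
pad [0.5547 0.1377 0.1813] gap 0.0002
redtop [ 0.5623 -0.3039  0.0569] gap 0.004
start [0.513  0.3532 0.0557] gap 0.0009
tipL [ 0.5932 -0.1147 -0.0039] gap 0.0056
tipR [ 0.6719 -0.1074 -0.0034] gap 0.0086
bendL [ 0.6072 -0.0717  0.0007] gap 0.0083
bendR [ 0.659  -0.0675 -0.0003] gap 0.018
A [0.4443 0.0598 0.045 ]
B [ 0.4488 -0.0179  0.045 ]
C [ 0.4259 -0.2273  0.045 ]
D [ 0.426  -0.2981  0.045 ]
trayL [ 0.5371 -0.3359  0.03  ]
trayT [ 0.5285 -0.1932  0.03  ]
trayR [ 0.6784 -0.1857  0.03  ]
start [0.5157 0.3482 0.062 ]
roof1 [0.5951 0.1653 0.065 ]
roof2 [0.6059 0.0953 0.065 ]
roof3 [0.6649 0.0967 0.065 ]
bl [ 0.6159 -0.0743  0.014 ]
br [ 0.6715 -0.068   0.014 ]
```

Run:
```python
from h import *
np.set_printoptions(precision=4,suppress=True)
print(toolpose())
```

```text
[[-0.0001 -0.3446 -0.9387  0.2326]
 [-0.0004 -0.9387  0.3446  0.6335]
 [-1.      0.0004 -0.0001  0.2263]
 [ 0.      0.      0.      1.    ]]
```

```bash
python3 -m creep '{"jaw":[-1,-1,-1,-1,-1,-1,-1,-1,-1,-1],"translation":[[-0.008,0,0],[-0.008,0,0],[-0.008,0,0],[-0.008,0,0],[-0.008,0,0],[-0.008,0,0],[-0.008,0,0],[-0.008,0,0],[-0.008,0,0],[-0.008,0,0]],"roll":[0.115,0.115,0.115,0.115,0.115,0.115,0.115,0.115,0.115,0.115]}'
python3 - <<'E'
from h import *
np.set_printoptions(precision=4,suppress=True)
T=toolpose();print(T)
print((np.array([0.63,0.12,0.32])-T[:3,3])@T[:3,:3])
E
```

```text
time_s: 1.35
tcp_pos: [0.2325, 0.6336, 0.3069]
eef_rot: [120.7, 90.0, -145.6]
contact_force: [0.1, 0.9, 0.4]
gripper_width: 0.0877
[[-0.0001 -0.9979 -0.0642  0.2325]
 [-0.0001 -0.0642  0.9979  0.6336]
 [-1.      0.0001 -0.0001  0.3069]
 [ 0.      0.      0.      1.    ]]
[-0.0131 -0.3636 -0.538 ]
```

```bash
python3 -m creep '{"jaw":[-1,-1,-1,-1,-1,-1,-1,-1,-1,-1],"translation":[[0,-0.018,-0.027],[0,-0.018,-0.027],[0,-0.018,-0.027],[0,-0.018,-0.027],[0,-0.018,-0.027],[0,-0.018,-0.027],[0,-0.018,-0.027],[0,-0.018,-0.027],[0,-0.018,-0.027],[0,-0.018,-0.027]],"roll":[0,0,0,0,0,0,0,0,0,0]}'; python3 -m creep '{"jaw":[-1,-1,-1,-1,-1,-1,-1,-1,-1,-1],"translation":[[0,-0.018,-0.027],[0,-0.018,-0.027],[0,-0.018,-0.027],[0,-0.018,-0.027],[0,-0.018,-0.027],[0,-0.018,-0.027],[0,-0.018,-0.027],[0,-0.018,-0.027],[0,-0.018,-0.027],[0,-0.018,-0.027]],"roll":[0,0,0,0,0,0,0,0,0,0]}'
python3 - <<'E'
from h import *
c=cap('wrist'); cv2.imwrite('pics/w1.png',c['bgr'])
E
```

```text
time_s: 2.35
tcp_pos: [0.4314, 0.3755, 0.3068]
eef_rot: [-32.4, 90.0, 61.5]
contact_force: [0.5, 1.0, -0.3]
gripper_width: 0.0871
time_s: 3.35
tcp_pos: [0.6297, 0.1186, 0.3066]
eef_rot: [-57.3, 90.0, 36.6]
contact_force: [0.7, 0.0, -0.2]
gripper_width: 0.0872
```

View pics/w1.png

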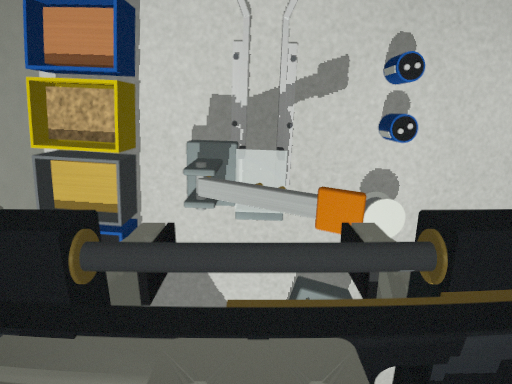

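Run:
```python
from h import *
c=cap('wrist'); crop(c,180,0,340,120,'w1a.png');crop(c,180,100,380,250,'w1b.png')
```

```text
w1a.png 5.0
w1b.png 4.0
```

View pics/w1a.png

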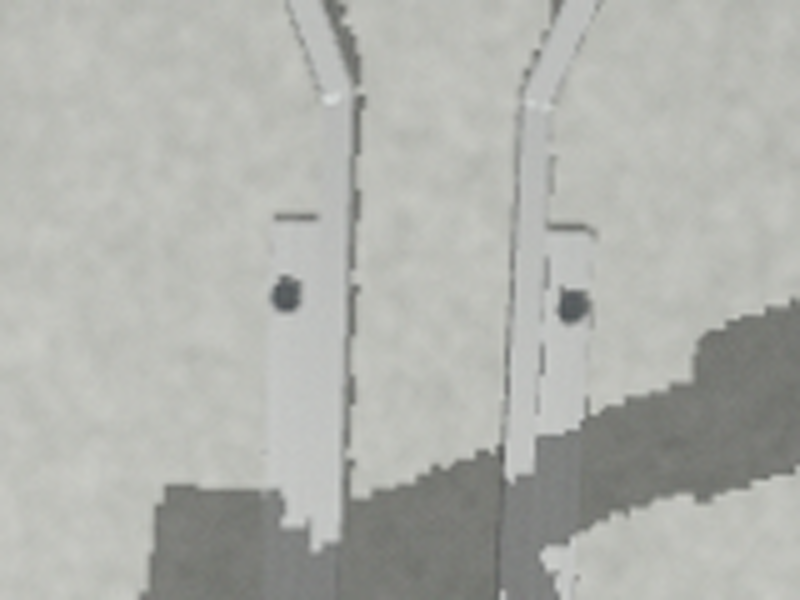

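View pics/w1b.png

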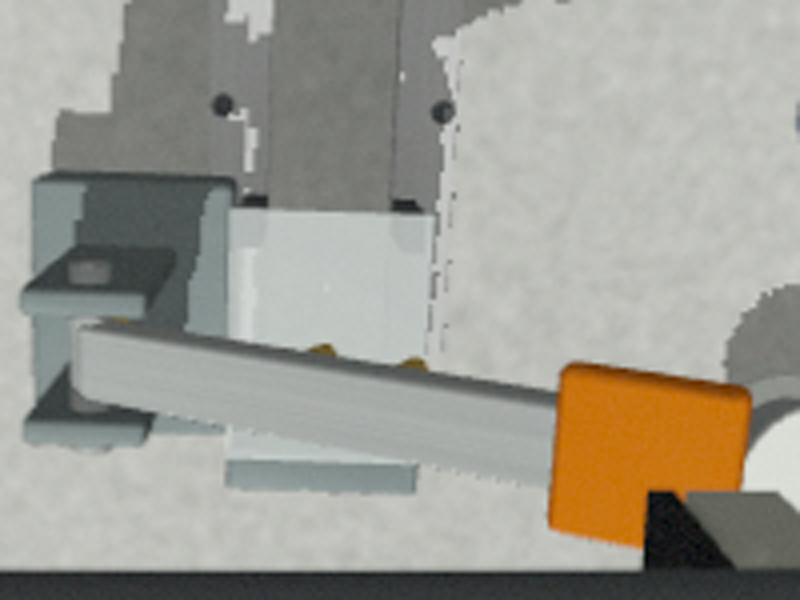

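Run:
```python
from h import *
np.set_printoptions(precision=4,suppress=True)
c=cap('wrist')
A=lambda x,y:(180+x/5-.4,y/5-.4); B=lambda x,y:(180+x/4-.4,100+y/4-.4)
for n,p,z in [('Lbend',A(351,92),.014),('Llow',A(339,540),.014),('Rbend',A(522,102),.014),('Rlow',A(506,440),.014),('Lout',A(322,100),.014),('Rout',A(550,105),.014),('roofL',B(229,210),.065),('roofR',B(433,213),.065),('stopTopL',B(226,462),.06),('stopTopR',B(416,466),.06)]:
    print(n,onz(c,[p],z)[0])
for uv in [(404,66),(409,67.5),(404,127)]: print(onz(c,[uv],.046))
```

```text
Lbend [ 0.652  -0.0691  0.014 ]
Llow [0.6483 0.0457 0.014 ]
Rbend [ 0.6073 -0.0696  0.014 ]
Rlow [0.6048 0.0163 0.014 ]
Lout [ 0.6594 -0.0666  0.014 ]
Rout [ 0.5999 -0.0694  0.014 ]
roofL [0.6568 0.1012 0.065 ]
roofR [0.5931 0.098  0.065 ]
stopTopL [0.654  0.1855 0.06  ]
stopTopR [0.5908 0.1829 0.06  ]
[[ 0.4536 -0.0198  0.046 ]]
[[ 0.4468 -0.0186  0.046 ]]
[[0.4417 0.0557 0.046 ]]
```

Run:
```python
from h import *
c=cap('wrist'); crop(c,370,40,440,150,'w1c.png',5)
```

```text
w1c.png 5
```

View pics/w1c.png

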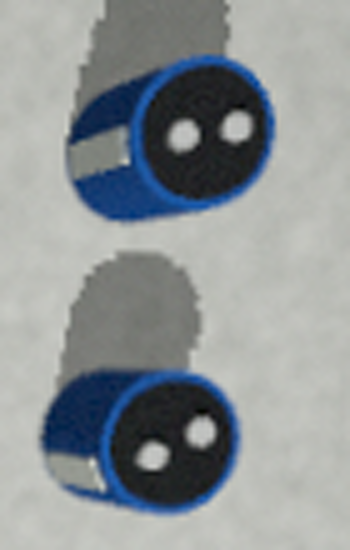

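Run:
```python
from h import *
np.set_printoptions(precision=4,suppress=True)
c=cap('wrist'); P=onz(c,[(410.4,65.8),(403.6,127.8)],.044);print(P)
T=toolpose();print(T[:3,3],(P-T[:3,3])@T[:3,:3])
```

```text
[[ 0.4432 -0.0192  0.044 ]
 [ 0.4398  0.0589  0.044 ]]
[0.6289 0.1197 0.3064] [[ 0.2624  0.1946 -0.1258]
 [ 0.2624  0.1926 -0.0477]]
```

```bash
python3 -m creep '{"jaw":[-1,-1,-1,-1,-1,-1,-1,-1,-1,-1],"translation":[[0,0,0],[0,0.0213,-0.0058],[0,0.0213,-0.0058],[0,0.0213,-0.0058],[0,0.0213,-0.0058],[0,0.0213,-0.0058],[0.02,0.0213,-0.0058],[0.02,0.0213,-0.0058],[0.025,0.0213,-0.0058],[0.025,0.0213,-0.0058]],"roll":[0.026,0,0,0,0,0,0,0,0,0]}'
python3 - <<'E'
from h import *
np.set_printoptions(precision=4,suppress=True)
T=toolpose();print(T)
print((np.array([.4405,.059,.02])-T[:3,3])@T[:3,:3])
c=cap('wrist'); cv2.imwrite('pics/w2.png',c['bgr'])
E
```

```text
time_s: 4.6
tcp_pos: [0.4386, 0.0598, 0.2162]
eef_rot: [-55.3, 89.9, 37.2]
contact_force: [0.8, 0.8, -0.6]
gripper_width: 0.0872
[[ 0.0014 -0.9991 -0.0432  0.4386]
 [ 0.0011 -0.0432  0.9991  0.0598]
 [-1.     -0.0015  0.001   0.2162]
 [ 0.      0.      0.      1.    ]]
[ 0.1962 -0.0016 -0.0011]
```

View pics/w2.png

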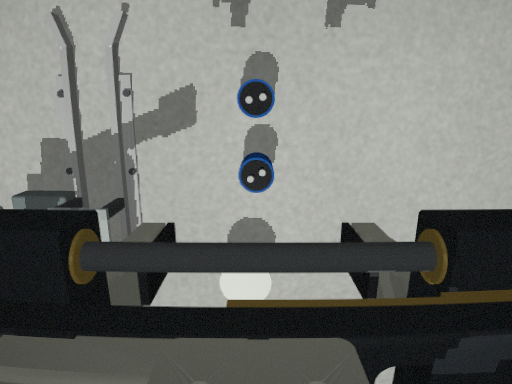

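Run:
```python
from h import *
np.set_printoptions(precision=4,suppress=True)
c=cap('wrist'); m=hsvmask(c,(100,100,30),(130,255,255));print(blobs(m))
P=onz(c,[(256,98),(256,175.5)],.044);print(P)
T=toolpose();print(T[:3,3],(P-T[:3,3])@T[:3,:3])
```

```text
[([248.8, 99.5], 336, [230, 80, 38, 40]), ([250.0, 170.4], 416, [232, 155, 36, 41])]
[[ 0.4366 -0.0218  0.044 ]
 [ 0.4335  0.0559  0.044 ]]
[0.4352 0.0584 0.214 ] [[ 0.17    0.0013 -0.0801]
 [ 0.17    0.001  -0.0022]]
```

Run:
```python
from h import *
np.set_printoptions(precision=4,suppress=True)
for i in range(4):
    s=get_state();print(s['time_s'],s['tcp_pos'],s['eef_rot'],s['qd'].round(2),s['joints'].round(2))
    c=cap('wrist');b=[x for x in blobs(hsvmask(c,(100,100,30),(130,255,255)))];print(b)
    for (x,y,w,h) in [q[2] for q in b]: print(onz(c,[(x+w/2,y+18)],.044))
```

```text
4.7 [0.4352 0.0584 0.214 ] [  99.2221   89.736  -168.3308] [-0.5   1.13  6.85  2.14 -2.21  1.03] [ 33.44  -1.65 -28.28  -0.11 -63.61 -30.94]
[([251.1, 99.2], 326, [233, 80, 37, 39]), ([252.2, 169.9], 409, [234, 154, 36, 41])]
[[ 0.4435 -0.0212  0.044 ]]
[[0.4401 0.0534 0.044 ]]
4.75 [0.4378 0.0592 0.216 ] [ 105.9414   89.9342 -161.5571] [-0.48  0.95  4.89  1.43 -0.73  0.44] [ 33.42  -1.6  -27.98  -0.02 -63.68 -30.91]
[([254.2, 98.1], 317, [236, 80, 38, 38]), ([255.0, 168.7], 402, [238, 153, 35, 40])]
[[ 0.4433 -0.0204  0.044 ]]
[[0.4397 0.0535 0.044 ]]
4.8 [0.4396 0.0599 0.2172] [-78.7352  89.9315  13.7855] [-0.52  0.79  2.83  0.52 -0.21  0.29] [ 33.39  -1.56 -27.8    0.03 -63.7  -30.88]
[([256.8, 97.7], 321, [239, 79, 37, 39]), ([257.0, 168.3], 398, [240, 153, 35, 39])]
[[ 0.443  -0.0208  0.044 ]]
[[0.4397 0.0544 0.044 ]]
4.85 [0.4404 0.0601 0.2177] [-75.7128  89.8777  16.8021] [-0.51  0.51  1.29 -0.04  0.08  0.21] [ 33.37  -1.52 -27.7    0.04 -63.7  -30.87]
[([257.8, 97.2], 313, [240, 79, 37, 38]), ([257.8, 167.9], 398, [241, 152, 35, 40])]
[[ 0.443  -0.0205  0.044 ]]
[[0.4397 0.0537 0.044 ]]
```

```bash
python3 -m creep '{"jaw":[-1,-1,-1,-1,-1,-1,-1,-1,-1,-1],"translation":[[0.025,0,-0.002],[0.025,0,0],[0.025,0,0],[0.025,0,0],[0.025,0,0],[0.025,0,0],[0.02,0,0],[0.015,0,0],[0.011,0,0],[0,0,0]],"roll":[0,0,0,0,0,0,0,0,0,0]}'; python3 -m creep '{"jaw":[0,0,0.3,0.5,0.8,1,1,1,1,1],"translation":[[0,0,0],[0,0,0],[0,0,0],[0,0,0],[0,0,0],[0,0,0],[0,0,0],[0,0,0],[0,0,0],[0,0,0]],"roll":[0,0,0,0,0,0,0,0,0,0]}' 25;python3 - <<'E'
from h import *
for n in ['wrist','scene']:
  c=cap(n); cv2.imwrite(f'pics/{n}3.png',c['bgr'])
E
```

```text
time_s: 5.9
tcp_pos: [0.4402, 0.0576, 0.0196]
eef_rot: [121.9, 89.9, -145.7]
contact_force: [-0.7, 0.4, -0.5]
gripper_width: 0.0872
time_s: 6.9
tcp_pos: [0.4399, 0.0574, 0.0207]
eef_rot: [-76.2, 90.0, 16.3]
contact_force: [0.8, 0.3, 3.0]
gripper_width: 0.0375
```

View pics/wrist3.png

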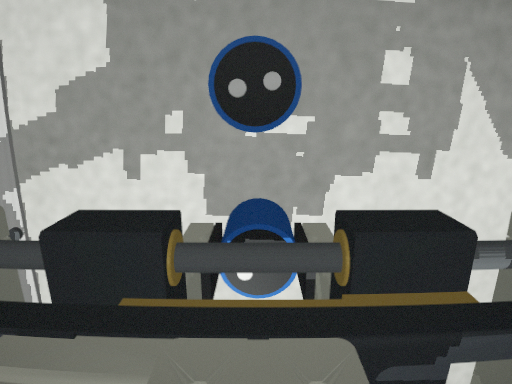

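View pics/scene3.png

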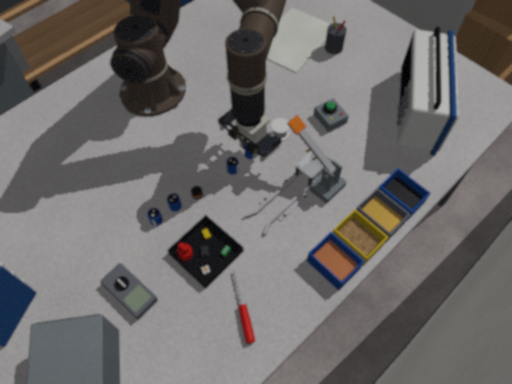

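```bash
cat >> h.py <<'E'
TH=np.radians(2.2); O=np.array([.6203,.1805,0])
def jig(x,y,z=0): return O+np.array([x*np.cos(TH)-y*np.sin(TH),x*np.sin(TH)+y*np.cos(TH),z])
def tojig(p):
    d=np.asarray(p)-O; return np.array([d[0]*np.cos(TH)+d[1]*np.sin(TH),-d[0]*np.sin(TH)+d[1]*np.cos(TH),d[2]])
def go(p):
    T=toolpose(); yaw=np.degrees(np.arctan2(-T[1,1],-T[0,1]))
    print('tcp',T[:3,3].round(4),'jawaxis',yaw.round(2),'tool shift',((np.asarray(p)-T[:3,3])@T[:3,:3]).round(4),'roll to lane',round(np.radians(yaw)-TH,4))
E
python3 -m creep '{"jaw":[1,1,1,1,1,1,1,1,1,1],"translation":[[-0.005,0,0],[-0.01,0,0],[-0.015,0,0],[-0.015,0,0],[-0.015,0,0],[-0.01,0,0],[0,0,0],[0,0,0],[0,0,0],[0,0,0]],"roll":[0,0,0,0,0,0,0,0,0,0]}'
python3 - <<'E'
from h import *
go(jig(0,-.2,.09))
E
```

```text
time_s: 8.0
tcp_pos: [0.4393, 0.0571, 0.0899]
eef_rot: [117.1, 89.9, -150.5]
contact_force: [-0.4, 0.3, -2.2]
gripper_width: 0.0374
tcp [0.4393 0.0571 0.0899] jawaxis 2.45 tool shift [-0.0003 -0.1852 -0.0844] roll to lane 0.0044
```

```bash
python3 -m creep '{"jaw":[1,1,1,1,1,1,1,1,1,1],"translation":[[0,-0.011,-0.005],[0,-0.022,-0.01],[0,-0.022,-0.01],[0,-0.022,-0.01],[0,-0.022,-0.01],[0,-0.022,-0.01],[0,-0.022,-0.01],[0,-0.022,-0.01],[0,-0.0135,-0.006],[0,-0.006,-0.003]],"roll":[0.004,0,0,0,0,0,0,0,0,0]}'; python3 -m creep '{"jaw":[1,1,1,1,1,1,1,1,1,1],"translation":[[0.01,0,0],[0.01,0,0],[0.01,0,0],[0.01,0,0],[0.01,0,0],[0,0,0],[0,0,0],[0,0,0],[0,0,0],[0,0,0]],"roll":[0,0,0,0,0,0,0,0,0,0]}'
python3 - <<'E'
from h import *
go(jig(0,-.2,.022))
c=cap('wrist'); cv2.imwrite('pics/w4.png',c['bgr'])
c=cap('scene'); crop(c,200,100,360,220,'s4.png')
E
```

```text
time_s: 9.0
tcp_pos: [0.6287, -0.0205, 0.0894]
eef_rot: [114.4, 89.9, -153.5]
contact_force: [0.1, 0.7, -1.9]
gripper_width: 0.0376
time_s: 10.0
tcp_pos: [0.6277, -0.0193, 0.041]
eef_rot: [-77.6, 90.0, 14.6]
contact_force: [-0.8, -0.0, -0.8]
gripper_width: 0.0373
tcp [ 0.6277 -0.0193  0.041 ] jawaxis 2.23 tool shift [ 0.019  -0.0003 -0.0001] roll to lane 0.0006
s4.png 5.0
```

View pics/w4.png

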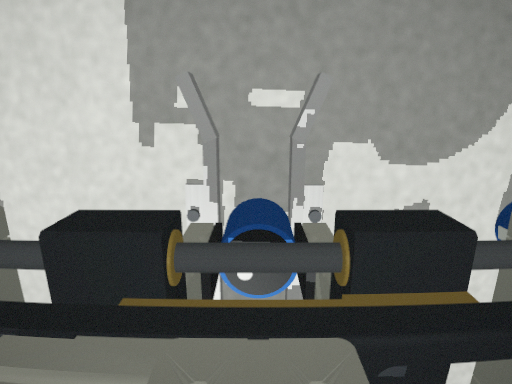

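View pics/s4.png

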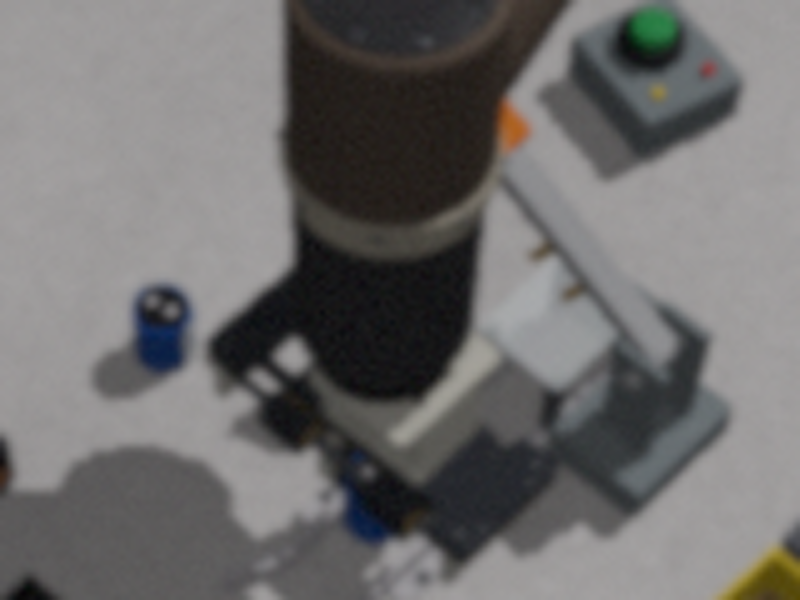

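Run:
```python
from h import *
c=cap('wrist'); crop(c,170,60,340,230,'w4a.png',3.5)
T=toolpose()
P=onz(c,[(218,135),(291,135)],.014);print(P,((P-T[:3,3])@T[:3,:3]).round(4))
```

```text
w4a.png 3.5
[[ 0.65207149 -0.07175509  0.014     ]
 [ 0.6102712  -0.0733375   0.014     ]] [[ 0.0268 -0.0225 -0.0533]
 [ 0.0268  0.0194 -0.0533]]
```

View pics/w4a.png

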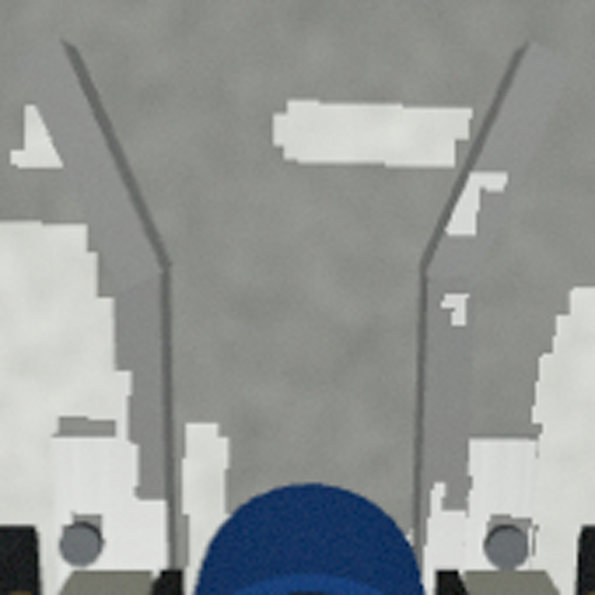

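```bash
python3 -m creep '{"jaw":[1,1,1,1,1,1,1,1,1,1],"translation":[[0,-0.002,0],[0,0,0],[0.003,0,0],[0.003,0,0],[0.003,0,0],[0.003,0,0],[0.003,0,0],[0.003,0,0],[0,0,0],[0,0,0]],"roll":[0,0,0,0,0,0,0,0,0,0]}';  python3 - <<'E'
from h import *
go(jig(-.0,-.2,.022))
c=cap('wrist'); crop(c,170,60,340,230,'w5a.png',3.5)
E
```

```text
time_s: 11.15
tcp_pos: [0.6294, -0.0193, 0.0225]
eef_rot: [119.8, 90.0, -148.0]
contact_force: [-0.0, -0.8, -0.5]
gripper_width: 0.0376
tcp [ 0.6294 -0.0193  0.0225] jawaxis 2.24 tool shift [ 0.0005  0.0014 -0.    ] roll to lane 0.0007
w5a.png 3.5
```

View pics/w5a.png

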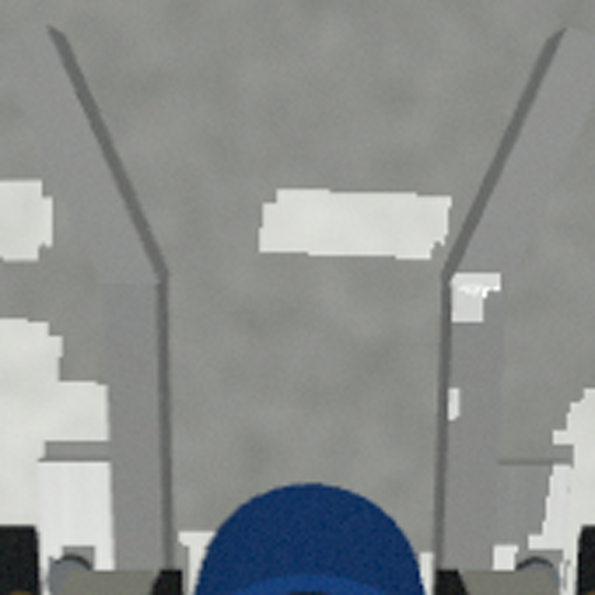

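```bash
python3 -m creep '{"jaw":[1,1,1,1,1,1,1,1,1,1],"translation":[[0.001,0,0],[0,0,0.004],[0,0,0.008],[0,0,0.01],[0,0,0.01],[0,0,0.01],[0,0,0.01],[0,0,0.008],[0,0,0.003],[0,0,0]],"roll":[0,0,0,0,0,0,0,0,0,0]}';  python3 -m creep '{"jaw":[0.4,0.3,0.2,0.1,0,0,0,0,0,0],"translation":[[0,0,0],[0,0,0],[0,0,0],[0,0,0],[0,0,0],[0,0,0],[0,0,0],[0,0,0],[0,0,0],[0,0,0]],"roll":[0,0,0,0,0,0,0,0,0,0]}'
python3 - <<'E'
from h import *
s=get_state();print(tojig(s['tcp_pos']))
c=cap('wrist'); cv2.imwrite('pics/w6.png',c['bgr'])
E
```

```text
time_s: 12.2
tcp_pos: [0.627, 0.0442, 0.0216]
eef_rot: [-81.5, 90.0, 10.7]
contact_force: [-0.9, 0.3, -0.8]
gripper_width: 0.0373
time_s: 13.2
tcp_pos: [0.627, 0.0437, 0.0216]
eef_rot: [-140.4, 90.0, -48.2]
contact_force: [0.0, 0.5, 0.1]
gripper_width: 0.0438
[ 0.00142548 -0.13698473  0.02159379]
```

View pics/w6.png

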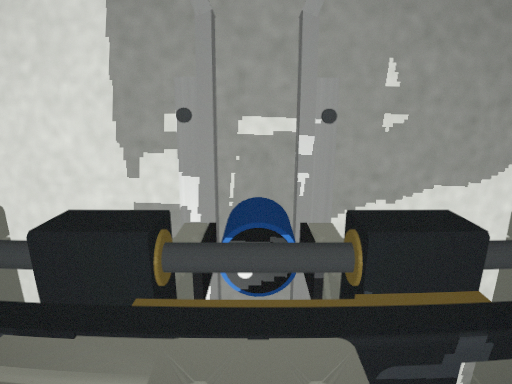

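```bash
python3 -m creep '{"jaw":[0,0,0,0,0,0,0,-1,-1,-1],"translation":[[-0.005,0,0],[-0.01,0,0],[-0.015,0,0],[-0.02,0,0],[-0.02,0,0],[-0.02,0,0],[-0.02,0,0],[-0.02,0,-0.01],[-0.01,0,-0.015],[0,0,-0.015]],"roll":[0,0,0,0,0,0,0,0,0,0]}';  python3 - <<'E'
from h import *
go([.443,-.0205,.1])
a=cap('scene');b=cap('side');crop(a,130,90,370,270,'s7.png');crop(b,150,140,370,380,'d7.png')
E
```

```text
time_s: 14.25
tcp_pos: [0.6294, 0.003, 0.1637]
eef_rot: [-79.4, 89.8, 12.8]
contact_force: [0.4, -0.4, -0.3]
gripper_width: 0.0621
tcp [0.6294 0.003  0.1637] jawaxis 2.27 tool shift [ 0.0631  0.1875 -0.0161] roll to lane 0.0012
s7.png 3.3333333333333335
d7.png 2.5
```

View pics/s7.png

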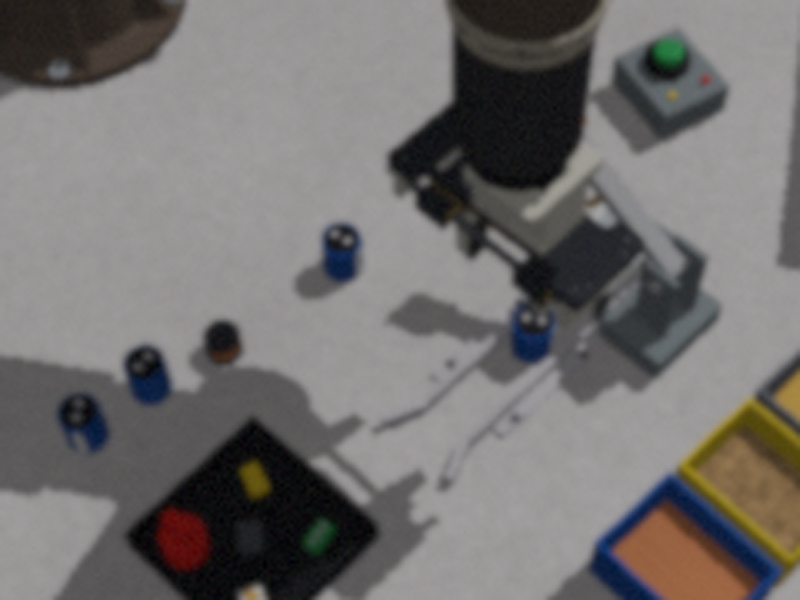

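View pics/d7.png

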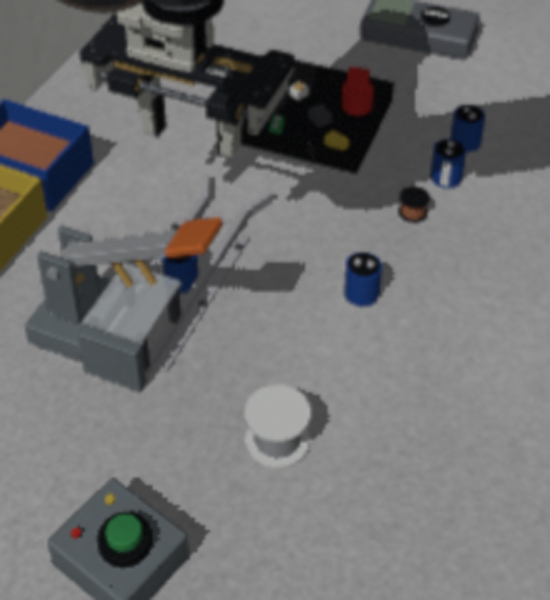

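```bash
python3 -m creep '{"jaw":[-1,-1,-1,-1,-1,-1,-1,-1,-1,-1],"translation":[[0,0.013,-0.001],[0,0.021,-0.0016],[0,0.022,-0.002],[0,0.022,-0.002],[0.005,0.022,-0.002],[0.01,0.022,-0.002],[0.012,0.022,-0.002],[0.013,0.021,-0.002],[0.013,0.013,-0.001],[0.01,0.0095,-0.0004]],"roll":[0,0,0,0,0,0,0,0,0,0]}';  python3 - <<'E'
from h import *
c=cap('wrist');c=cap('wrist');go([.443,-.0205,.0205]);c=cap('wrist');cv2.imwrite('pics/w8.png',c['bgr'])
b=blobs(hsvmask(c,(100,100,30),(130,255,255)));print(b)
E
```

```text
time_s: 15.35
tcp_pos: [0.4392, -0.0202, 0.0972]
eef_rot: [98.2, 89.9, -169.6]
contact_force: [0.7, 1.2, 0.5]
gripper_width: 0.0878
tcp [ 0.4387 -0.0204  0.0969] jawaxis 2.22 tool shift [ 0.0764 -0.0046 -0.0002] roll to lane 0.0003
[([249.9, 196.4], 1038, [222, 173, 54, 64])]
```

View pics/w8.png

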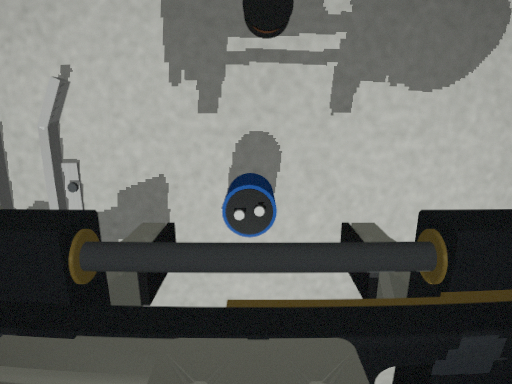

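```bash
python3 - <<'E'
from h import *
c=cap('wrist');print(onz(c,[(249,210.5)],.044))
E
python3 -m creep '{"jaw":[-1,-1,-1,-1,-1,-1,-1,-1,-1,-1],"translation":[[0,-0.0046,0],[0.01,0,0],[0.012,0,0],[0.012,0,0],[0.012,0,0],[0.012,0,0],[0.01,0,0],[0.0085,0,0],[0,0,0],[0,0,0]],"roll":[0,0,0,0,0,0,0,0,0,0]}'; python3 -m creep '{"jaw":[0,0,0.3,0.5,0.8,1,1,1,1,1],"translation":[[0,0,0],[0,0,0],[0,0,0],[0,0,0],[0,0,0],[0,0,0],[0,0,0],[0,0,0],[0,0,0],[0,0,0]],"roll":[0,0,0,0,0,0,0,0,0,0]}' 25; python3 -m creep '{"jaw":[1,1,1,1,1,1,1,1,1,1],"translation":[[-0.005,0,0],[-0.01,0,0],[-0.015,0,0],[-0.015,0,0],[-0.015,0,0],[-0.01,0,0],[0,0,0],[0,0,0],[0,0,0],[0,0,0]],"roll":[0,0,0,0,0,0,0,0,0,0]}'
python3 - <<'E'
from h import *
go(jig(0.0015,-.2,.041))
E
```

```text
[[ 0.44599055 -0.01933669  0.044     ]]
time_s: 16.55
tcp_pos: [0.4465, -0.0194, 0.022]
eef_rot: [121.6, 90.0, -146.1]
contact_force: [0.8, -0.7, 0.0]
gripper_width: 0.0872
time_s: 17.55
tcp_pos: [0.4463, -0.0194, 0.0221]
eef_rot: [112.3, 90.0, -155.5]
contact_force: [-1.6, 0.4, 1.5]
gripper_width: 0.0375
time_s: 18.55
tcp_pos: [0.4459, -0.0196, 0.0914]
eef_rot: [107.3, 89.9, -160.4]
contact_force: [0.0, -0.8, -0.5]
gripper_width: 0.0373
tcp [ 0.4459 -0.0196  0.0914] jawaxis 2.23 tool shift [ 0.0502 -0.1835 -0.0068] roll to lane 0.0005
```

```bash
python3 -m creep '{"jaw":[1,1,1,1,1,1,1,1,1,1],"translation":[[0,-0.011,-0.0008],[0,-0.022,-0.001],[0,-0.022,-0.001],[0,-0.022,-0.001],[0,-0.022,-0.001],[0,-0.022,-0.001],[0,-0.022,-0.001],[0,-0.022,0],[0,-0.0125,0],[0,-0.006,0]],"roll":[0,0,0,0,0,0,0,0,0,0]}'; python3 -m creep '{"jaw":[1,1,1,1,1,1,1,1,1,1],"translation":[[0.01,0,0],[0.01,0,0],[0.01,0,0],[0.01,0,0],[0.01,0,0],[0,0,0],[0,0,0],[0,0,0],[0,0,0],[0,0,0]],"roll":[0,0,0,0,0,0,0,0,0,0]}'
python3 - <<'E'
from h import *
c=cap('wrist');go(jig(0.0015,-.2,.0225))
c=cap('wrist'); crop(c,170,60,340,230,'w9a.png',3.5)
E
```

```text
time_s: 19.55
tcp_pos: [0.631, -0.0192, 0.0911]
eef_rot: [106.3, 89.9, -161.5]
contact_force: [-0.3, 0.3, -1.2]
gripper_width: 0.0373
time_s: 20.55
tcp_pos: [0.6303, -0.019, 0.0425]
eef_rot: [-78.6, 90.0, 13.7]
contact_force: [-0.5, 0.2, -1.6]
gripper_width: 0.0375
tcp [ 0.6302 -0.019   0.0425] jawaxis 2.24 tool shift [ 0.02    0.0008 -0.0003] roll to lane 0.0006
w9a.png 3.5
```

View pics/w9a.png

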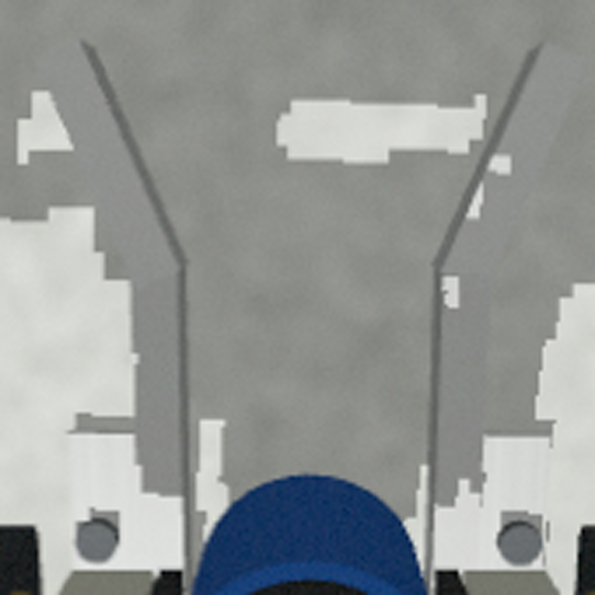

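```bash
python3 -m creep '{"jaw":[1,1,1,1,1,1,1,1,1,1],"translation":[[0.003,0,0],[0.003,0,0],[0.003,0,0],[0.003,0,0],[0.003,0,0],[0.003,0,0],[0.002,0,0],[0,0,0],[0,0,0],[0,0,0]],"roll":[0,0,0,0,0,0,0,0,0,0]}'; python3 -m creep '{"jaw":[1,1,1,1,1,1,1,1,1,1],"translation":[[0,0,0.004],[0,0,0.008],[0,0,0.01],[0,0,0.01],[0,0,0.01],[0,0,0.01],[0,0,0.008],[0,0,0.003],[0,0,0],[0,0,0]],"roll":[0,0,0,0,0,0,0,0,0,0]}';  python3 -m creep '{"jaw":[0.4,0.3,0.2,0.1,0,0,0,0,0,0],"translation":[[0,0,0],[0,0,0],[0,0,0],[0,0,0],[0,0,0],[0,0,0],[0,0,0],[0,0,0],[0,0,0],[0,0,0]],"roll":[0,0,0,0,0,0,0,0,0,0]}'; python3 -m creep '{"jaw":[0,0,0,0,0,0,0,-1,-1,-1],"translation":[[-0.005,0,0],[-0.01,0,0],[-0.015,0,0],[-0.02,0,0],[-0.02,0,0],[-0.02,0,0],[-0.02,0,0],[-0.02,0,-0.01],[-0.01,0,-0.015],[0,0,-0.015]],"roll":[0,0,0,0,0,0,0,0,0,0]}';  python3 - <<'E'
from h import *
s=get_state();print(tojig(s['tcp_pos']))
go([.424,-.2275,.1])
a=cap('scene');b=cap('side');crop(a,130,90,370,270,'s10.png');crop(b,150,140,370,380,'d10.png')
E
```

```text
time_s: 21.65
tcp_pos: [0.63, -0.0191, 0.0221]
eef_rot: [-92.5, 90.0, -0.2]
contact_force: [-1.0, 0.4, 0.7]
gripper_width: 0.0374
time_s: 22.65
tcp_pos: [0.6278, 0.0443, 0.0221]
eef_rot: [-47.7, 90.0, 44.5]
contact_force: [0.5, 1.6, 1.9]
gripper_width: 0.0373
time_s: 23.65
tcp_pos: [0.6275, 0.0439, 0.022]
eef_rot: [111.0, 90.0, -156.7]
contact_force: [-0.7, 0.9, 0.4]
gripper_width: 0.0438
time_s: 24.65
tcp_pos: [0.63, 0.0032, 0.1643]
eef_rot: [-79.7, 89.8, 12.5]
contact_force: [0.5, 0.0, -0.3]
gripper_width: 0.0622
[ 0.00293111 -0.17751947  0.16425353]
tcp [0.63   0.0032 0.1643] jawaxis 2.27 tool shift [ 0.0634  0.2152 -0.2224] roll to lane 0.0012
s10.png 3.3333333333333335
d10.png 2.5
```

View pics/s10.png

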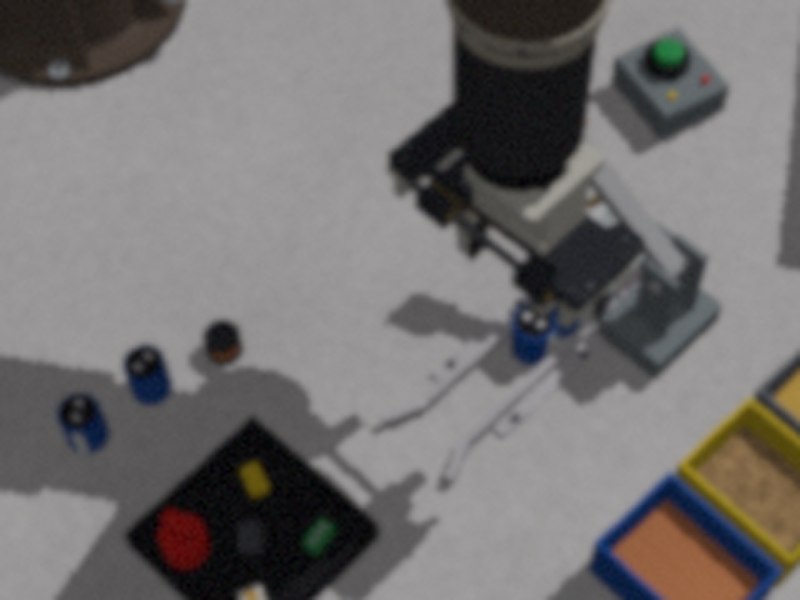

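View pics/d10.png

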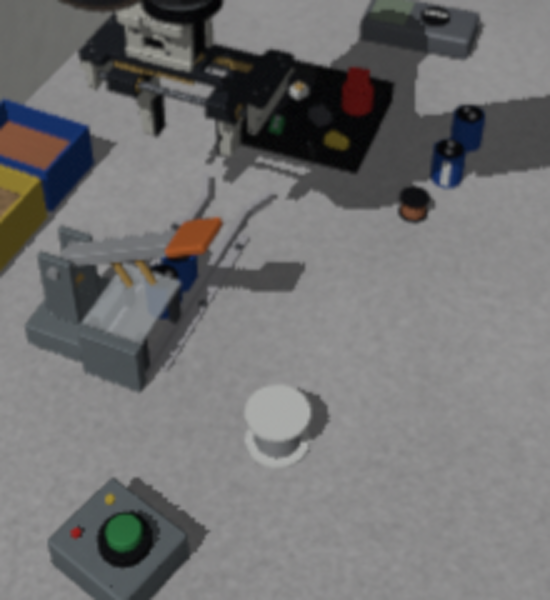

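```bash
python3 -m creep '{"jaw":[-1,-1,-1,-1,-1,-1,-1,-1,-1,-1],"translation":[[0,0.013,-0.014],[0,0.022,-0.023],[0,0.025,-0.026],[0,0.025,-0.026],[0,0.025,-0.026],[0,0.025,-0.026],[0,0.025,-0.026],[0.01,0.025,-0.025],[0.015,0.018,-0.018],[0.01,0.012,-0.012]],"roll":[0,0,0,0,0,0,0,0,0,0]}';  python3 - <<'E'
from h import *
for i in range(5):c=cap('wrist')
c=cap('wrist');cv2.imwrite('pics/w11.png',c['bgr']);go([.424,-.2275,.0215])
E
```

```text
time_s: 25.75
tcp_pos: [0.4202, -0.2273, 0.1256]
eef_rot: [70.8, 89.9, 162.9]
contact_force: [0.7, -0.5, -0.5]
gripper_width: 0.0874
tcp [ 0.4239 -0.2261  0.1273] jawaxis 2.27 tool shift [ 0.1058 -0.     -0.0014] roll to lane 0.0012
```

View pics/w11.png

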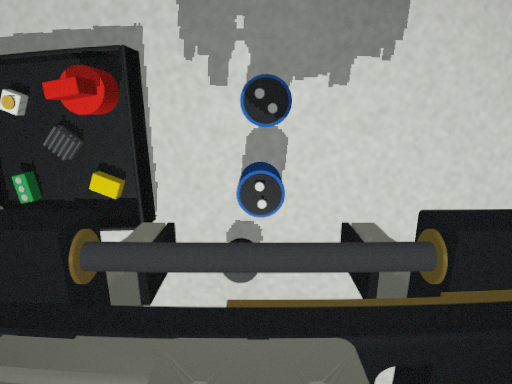

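Run:
```python
from h import *
c=cap('wrist');print(onz(c,[(260.5,193),(266.5,101)],.044));crop(c,0,40,150,220,'w11a.png',3.3)
go(onz(c,[(260.5,193)],.0215)[0])
P=onz(c,[(260.5,193)],.044)[0];P[2]=.0215;go(P)
```

```text
[[ 0.42151934 -0.23075672  0.044     ]
 [ 0.41996344 -0.30027705  0.044     ]]
w11a.png 3.3
tcp [ 0.4239 -0.2259  0.1274] jawaxis 2.28 tool shift [0.1059 0.0029 0.001 ] roll to lane 0.0015
tcp [ 0.4239 -0.2259  0.1274] jawaxis 2.28 tool shift [ 0.1059  0.0026 -0.0047] roll to lane 0.0015
```

View pics/w11a.png

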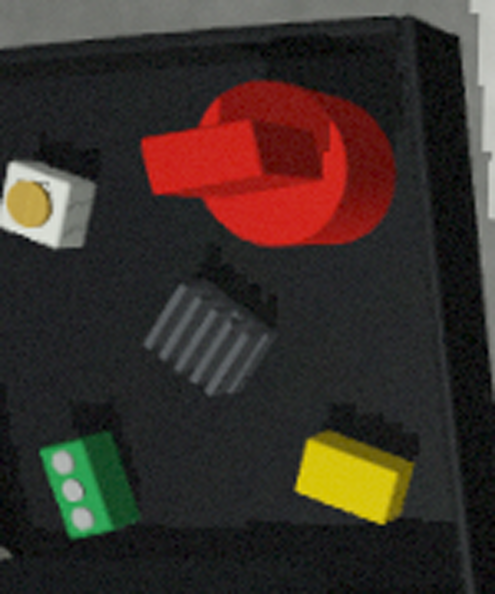

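```bash
python3 -m creep '{"jaw":[-1,-1,-1,-1,-1,-1,-1,-1,-1,-1],"translation":[[0,0.0015,-0.003],[0.012,0,0],[0.016,0,0],[0.016,0,0],[0.016,0,0],[0.016,0,0],[0.014,0,0],[0.01,0,0],[0.0055,0,0],[0,0,0]],"roll":[0,0,0,0,0,0,0,0,0,0]}'; python3 -m creep '{"jaw":[0,0,0.3,0.5,0.8,1,1,1,1,1],"translation":[[0,0,0],[0,0,0],[0,0,0],[0,0,0],[0,0,0],[0,0,0],[0,0,0],[0,0,0],[0,0,0],[0,0,0]],"roll":[0,0,0,0,0,0,0,0,0,0]}' 25; python3 -m creep '{"jaw":[1,1,1,1,1,1,1,1,1,1],"translation":[[-0.005,0,0],[-0.01,0,0],[-0.015,0,0],[-0.015,0,0],[-0.015,0,0],[-0.01,0,0],[0,0,0],[0,0,0],[0,0,0],[0,0,0]],"roll":[0,0,0,0,0,0,0,0,0,0]}'
python3 - <<'E'
from h import *
c=cap('wrist');c=cap('wrist');cv2.imwrite('pics/w12.png',c['bgr'])
go(jig(0.002,-.2,.041))
E
```

```text
time_s: 27.1
tcp_pos: [0.4214, -0.2292, 0.0211]
eef_rot: [83.3, 89.9, 175.6]
contact_force: [-1.1, 0.8, -0.3]
gripper_width: 0.0879
time_s: 28.1
tcp_pos: [0.4216, -0.2293, 0.0216]
eef_rot: [-124.1, 90.0, -31.9]
contact_force: [0.0, 0.4, 2.0]
gripper_width: 0.0374
time_s: 29.1
tcp_pos: [0.4211, -0.2293, 0.0909]
eef_rot: [79.5, 89.9, 171.7]
contact_force: [0.3, -0.2, -1.2]
gripper_width: 0.0374
tcp [ 0.4212 -0.2293  0.091 ] jawaxis 2.23 tool shift [ 0.0498 -0.2169  0.2017] roll to lane 0.0006
```

View pics/w12.png

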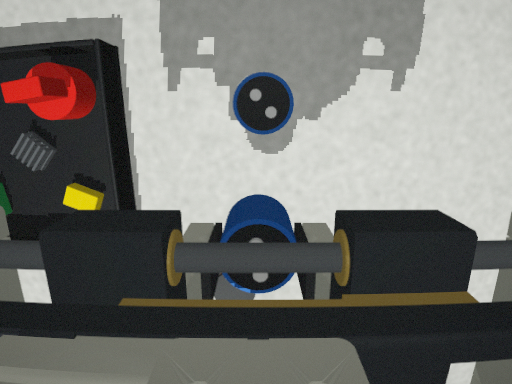

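```bash
python3 -m creep '{"jaw":[1,1,1,1,1,1,1,1,1,1],"translation":[[0,-0.012,0.011],[0,-0.024,0.022],[0,-0.026,0.024],[0,-0.027,0.025],[0,-0.027,0.025],[0,-0.027,0.025],[0,-0.026,0.024],[0,-0.024,0.022],[0,-0.016,0.0157],[0,-0.0079,0.008]],"roll":[0,0,0,0,0,0,0,0,0,0]}'; python3 -m creep '{"jaw":[1,1,1,1,1,1,1,1,1,1],"translation":[[0,0,0],[0,0,0],[0.01,0,0],[0.01,0,0],[0.01,0,0],[0.01,0,0],[0.01,0,0],[0,0,0],[0,0,0],[0,0,0]],"roll":[0,0,0,0,0,0,0,0,0,0]}'
python3 - <<'E'
from h import *
c=cap('wrist');go(jig(0.002,-.2,.0225))
c=cap('wrist'); crop(c,170,60,340,230,'w13a.png',3.5)
E
```

```text
time_s: 30.2
tcp_pos: [0.632, -0.0171, 0.0908]
eef_rot: [129.8, 90.0, -137.9]
contact_force: [-1.2, 0.5, -1.3]
gripper_width: 0.0375
time_s: 31.2
tcp_pos: [0.6308, -0.0193, 0.042]
eef_rot: [-91.3, 90.0, 0.9]
contact_force: [0.3, -0.9, -0.8]
gripper_width: 0.0371
tcp [ 0.6309 -0.0192  0.0421] jawaxis 2.24 tool shift [ 0.0196  0.0009 -0.    ] roll to lane 0.0007
w13a.png 3.5
```

View pics/w13a.png

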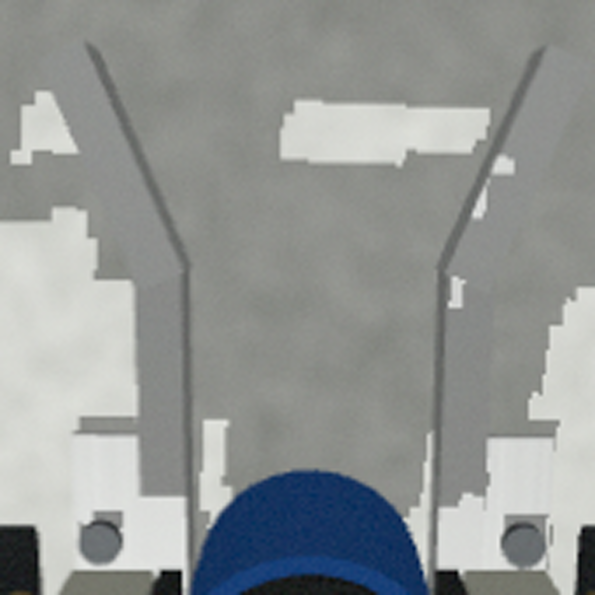

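```bash
python3 -m creep '{"jaw":[1,1,1,1,1,1,1,1,1,1],"translation":[[0.003,0.0008,0],[0.003,0,0],[0.003,0,0],[0.003,0,0],[0.003,0,0],[0.003,0,0],[0.002,0,0],[0,0,0],[0,0,0],[0,0,0]],"roll":[0,0,0,0,0,0,0,0,0,0]}'; python3 -m creep '{"jaw":[1,1,1,1,1,1,1,1,1,1],"translation":[[0,0,0.004],[0,0,0.008],[0,0,0.01],[0,0,0.01],[0,0,0.01],[0,0,0.01],[0,0,0.008],[0,0,0.003],[0,0,0],[0,0,0]],"roll":[0,0,0,0,0,0,0,0,0,0]}';  python3 -m creep '{"jaw":[0.4,0.3,0.2,0.1,0,0,0,0,0,0],"translation":[[0,0,0],[0,0,0],[0,0,0],[0,0,0],[0,0,0],[0,0,0],[0,0,0],[0,0,0],[0,0,0],[0,0,0]],"roll":[0,0,0,0,0,0,0,0,0,0]}'; python3 -m creep '{"jaw":[0,0,0,0,0,0,0,-1,-1,-1],"translation":[[-0.005,0,0],[-0.01,0,0],[-0.015,0,0],[-0.02,0,0],[-0.02,0,0],[-0.02,0,0],[-0.02,0,0],[-0.02,0,-0.01],[-0.01,0,-0.015],[0,0,-0.015]],"roll":[0,0,0,0,0,0,0,0,0,0]}';  python3 - <<'E'
from h import *
go([.421,-.3,.1])
a=cap('scene');b=cap('side');crop(a,130,90,370,270,'s14.png');crop(b,150,140,370,380,'d14.png')
E
```

```text
time_s: 32.3
tcp_pos: [0.6297, -0.0194, 0.0216]
eef_rot: [-108.8, 90.0, -16.6]
contact_force: [-0.2, 0.2, 1.5]
gripper_width: 0.0375
time_s: 33.3
tcp_pos: [0.6274, 0.0442, 0.0217]
eef_rot: [-43.0, 89.9, 49.2]
contact_force: [-0.8, 2.5, 3.1]
gripper_width: 0.0371
time_s: 34.3
tcp_pos: [0.6271, 0.0436, 0.0216]
eef_rot: [111.2, 90.0, -156.5]
contact_force: [0.6, -0.2, -0.5]
gripper_width: 0.0439
time_s: 35.3
tcp_pos: [0.6296, 0.0029, 0.1638]
eef_rot: [-79.2, 89.8, 13.1]
contact_force: [0.9, -0.1, 0.2]
gripper_width: 0.062
tcp [0.6296 0.0029 0.1638] jawaxis 2.27 tool shift [ 0.0628  0.2207 -0.2945] roll to lane 0.0012
s14.png 3.3333333333333335
d14.png 2.5
```

View pics/s14.png

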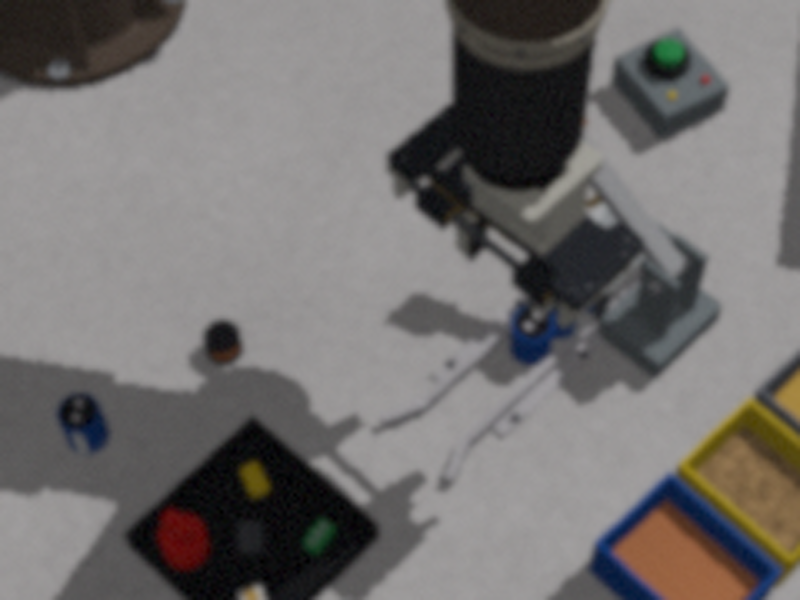

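View pics/d14.png

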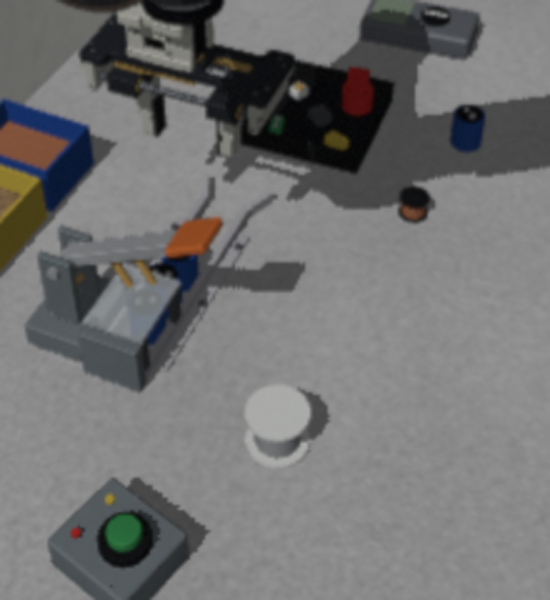

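D next, y +0.2207, z −0.2945.

```bash
python3 -m creep '{"jaw":[-1,-1,-1,-1,-1,-1,-1,-1,-1,-1],"translation":[[0,0.013,-0.018],[0,0.022,-0.029],[0,0.025,-0.034],[0,0.026,-0.034],[0,0.026,-0.034],[0,0.026,-0.034],[0,0.026,-0.034],[0,0.025,-0.034],[0.01,0.019,-0.026],[0.01,0.0127,-0.0175]],"roll":[0,0,0,0,0,0,0,0,0,0]}';  python3 - <<'E'
from h import *
for i in range(6):c=cap('wrist')
c=cap('wrist');cv2.imwrite('pics/w15.png',c['bgr'])
go([.421,-.3,.0215])
b=blobs(hsvmask(c,(100,100,30),(130,255,255)));print(b)
x,y,w,h=max(b,key=lambda q:q[1])[2]; P=onz(c,[(x+w/2,y+h-w/2)],.044)[0];print(P);P[2]=.0215;go(P)
E
```

```text
time_s: 36.4
tcp_pos: [0.417, -0.3009, 0.1407]
eef_rot: [61.8, 89.9, 153.9]
contact_force: [0.4, -0.2, 0.0]
gripper_width: 0.0878
tcp [ 0.42   -0.2989  0.1416] jawaxis 2.27 tool shift [ 0.1201 -0.0009 -0.0011] roll to lane 0.0013
[([257.6, 182.5], 644, [234, 162, 46, 52])]
[ 0.41989893 -0.30178266  0.044     ]
tcp [ 0.42   -0.2989  0.1416] jawaxis 2.27 tool shift [ 0.1201  0.0002 -0.0028] roll to lane 0.0013
```

View pics/w15.png

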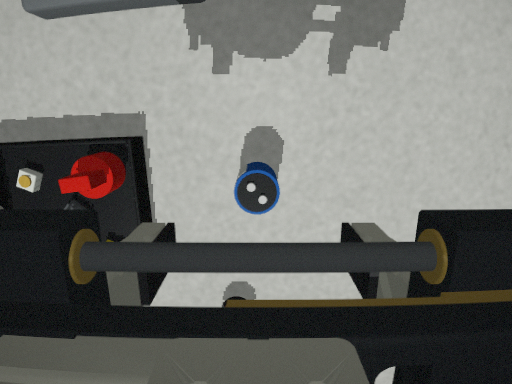

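```bash
python3 -m creep '{"jaw":[-1,-1,-1,-1,-1,-1,-1,-1,-1,-1],"translation":[[0.006,0,-0.002],[0.014,0,0],[0.018,0,0],[0.018,0,0],[0.018,0,0],[0.016,0,0],[0.014,0,0],[0.01,0,0],[0.006,0,0],[0,0,0]],"roll":[0,0,0,0,0,0,0,0,0,0]}'; python3 -m creep '{"jaw":[0,0,0.3,0.5,0.8,1,1,1,1,1],"translation":[[0,0,0],[0,0,0],[0,0,0],[0,0,0],[0,0,0],[0,0,0],[0,0,0],[0,0,0],[0,0,0],[0,0,0]],"roll":[0,0,0,0,0,0,0,0,0,0]}' 25; python3 -m creep '{"jaw":[1,1,1,1,1,1,1,1,1,1],"translation":[[-0.005,0,0],[-0.01,0,0],[-0.015,0,0],[-0.015,0,0],[-0.015,0,0],[-0.01,0,0],[0,0,0],[0,0,0],[0,0,0],[0,0,0]],"roll":[0,0,0,0,0,0,0,0,0,0]}'
python3 - <<'E'
from h import *
c=cap('wrist');c=cap('wrist')
go(jig(0.001,-.2,.041))
E
```

```text
time_s: 37.75
tcp_pos: [0.4195, -0.301, 0.0209]
eef_rot: [72.2, 89.9, 164.5]
contact_force: [-0.9, 1.7, 0.5]
gripper_width: 0.0876
time_s: 38.75
tcp_pos: [0.4199, -0.3013, 0.0216]
eef_rot: [-112.3, 90.0, -20.1]
contact_force: [-0.5, 0.2, 1.2]
gripper_width: 0.0374
time_s: 39.75
tcp_pos: [0.4193, -0.3011, 0.0908]
eef_rot: [69.7, 89.9, 161.9]
contact_force: [-0.2, 0.1, -1.0]
gripper_width: 0.0374
tcp [ 0.4195 -0.3012  0.091 ] jawaxis 2.23 tool shift [ 0.0499 -0.2204  0.2735] roll to lane 0.0005
```

```bash
python3 -m creep '{"jaw":[1,1,1,1,1,1,1,1,1,1],"translation":[[0,-0.012,0.015],[0,-0.024,0.03],[0,-0.027,0.033],[0,-0.027,0.033],[0,-0.027,0.033],[0,-0.027,0.033],[0,-0.027,0.033],[0,-0.024,0.03],[0,-0.016,0.021],[0,-0.0094,0.0125]],"roll":[0,0,0,0,0,0,0,0,0,0]}'; python3 -m creep '{"jaw":[1,1,1,1,1,1,1,1,1,1],"translation":[[0,0,0],[0,0,0],[0.01,0,0],[0.01,0,0],[0.01,0,0],[0.01,0,0],[0.01,0,0],[0,0,0],[0,0,0],[0,0,0]],"roll":[0,0,0,0,0,0,0,0,0,0]}'
python3 - <<'E'
from h import *
c=cap('wrist');go(jig(0.0015,-.2,.0225))
c=cap('wrist'); crop(c,170,60,340,230,'w16a.png',3.5)
E
```

```text
time_s: 40.85
tcp_pos: [0.6303, -0.0175, 0.0908]
eef_rot: [107.7, 90.0, -159.9]
contact_force: [0.2, -0.2, -1.1]
gripper_width: 0.0371
time_s: 41.85
tcp_pos: [0.6297, -0.0193, 0.0419]
eef_rot: [-89.0, 90.0, 3.3]
contact_force: [0.7, -0.1, -0.4]
gripper_width: 0.0372
tcp [ 0.6298 -0.0192  0.0421] jawaxis 2.25 tool shift [ 0.0196  0.0003 -0.    ] roll to lane 0.0008
w16a.png 3.5
```

View pics/w16a.png

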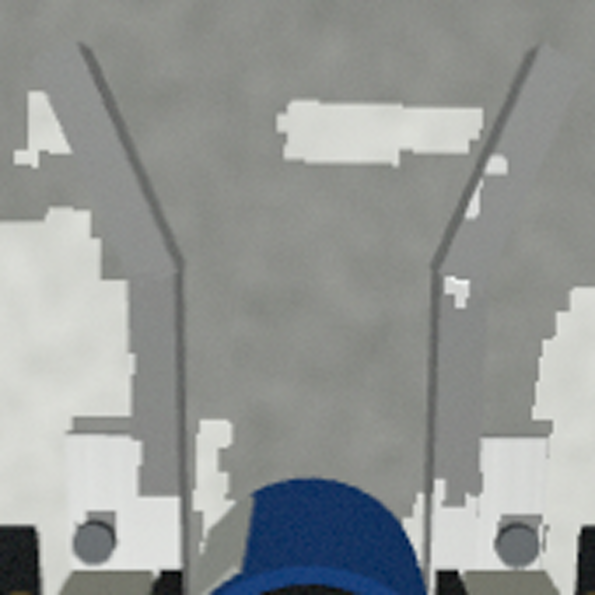

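```bash
python3 -m creep '{"jaw":[1,1,1,1,1,1,1,1,1,1],"translation":[[0.003,0,0],[0.003,0,0],[0.003,0,0],[0.003,0,0],[0.003,0,0],[0.003,0,0],[0.002,0,0],[0,0,0],[0,0,0],[0,0,0]],"roll":[0,0,0,0,0,0,0,0,0,0]}'; python3 -m creep '{"jaw":[1,1,1,1,1,1,1,1,1,1],"translation":[[0,0,0.004],[0,0,0.008],[0,0,0.01],[0,0,0.01],[0,0,0.01],[0,0,0.01],[0,0,0.008],[0,0,0.003],[0,0,0],[0,0,0]],"roll":[0,0,0,0,0,0,0,0,0,0]}';  python3 -m creep '{"jaw":[0.4,0.3,0.2,0.1,0,0,0,0,0,0],"translation":[[0,0,0],[0,0,0],[0,0,0],[0,0,0],[0,0,0],[0,0,0],[0,0,0],[0,0,0],[0,0,0],[0,0,0]],"roll":[0,0,0,0,0,0,0,0,0,0]}'; python3 -m creep '{"jaw":[0,0,0,0,0,0,0,-1,-1,-1],"translation":[[-0.005,0,0],[-0.01,0,0],[-0.015,0,0],[-0.02,0,0],[-0.02,0,0],[-0.02,0,0],[-0.02,0,0],[-0.02,0,-0.01],[-0.01,0,-0.015],[0,0,-0.015]],"roll":[0,0,0,0,0,0,0,0,0,0]}';  python3 - <<'E'
from h import *
go([.421,-.3,.1])
a=cap('scene');b=cap('side');crop(a,130,90,370,270,'s17.png');crop(b,150,140,370,380,'d17.png')
c=cap('wrist');cv2.imwrite('pics/w17.png',c['bgr'])
E
```

```text
time_s: 42.95
tcp_pos: [0.6294, -0.0194, 0.0217]
eef_rot: [-88.4, 90.0, 3.8]
contact_force: [-1.5, -0.2, 1.5]
gripper_width: 0.0374
time_s: 43.95
tcp_pos: [0.6271, 0.0443, 0.0217]
eef_rot: [-36.2, 89.9, 56.0]
contact_force: [-0.3, 1.7, 4.2]
gripper_width: 0.0375
time_s: 44.95
tcp_pos: [0.6268, 0.0435, 0.0215]
eef_rot: [122.4, 90.0, -145.4]
contact_force: [0.3, 0.3, 0.4]
gripper_width: 0.0437
time_s: 45.95
tcp_pos: [0.6294, 0.0029, 0.1638]
eef_rot: [-79.7, 89.8, 12.6]
contact_force: [-0.5, -1.1, -0.3]
gripper_width: 0.0621
tcp [0.6294 0.0029 0.1638] jawaxis 2.27 tool shift [ 0.0628  0.2205 -0.2945] roll to lane 0.0012
s17.png 3.3333333333333335
d17.png 2.5
```

View pics/s17.png

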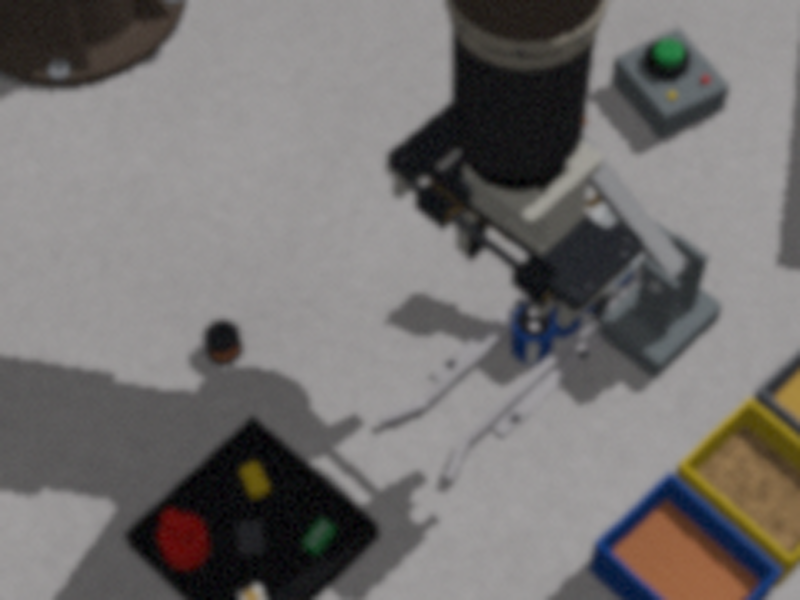

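View pics/d17.png

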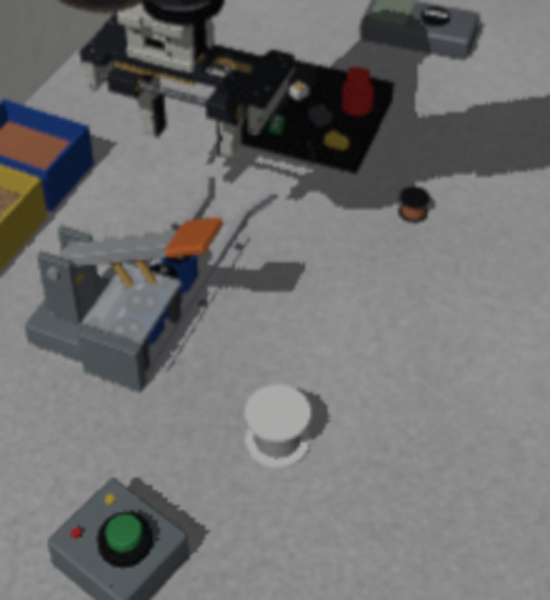

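View pics/w17.png

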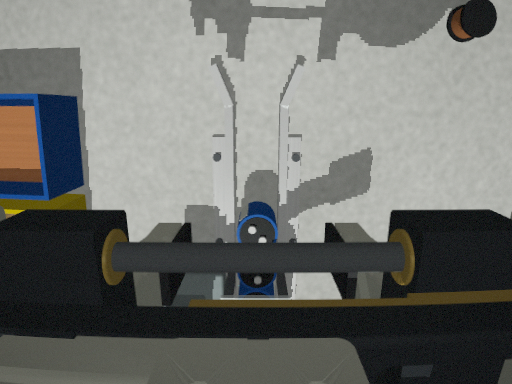

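```bash
python3 -m creep '{"jaw":[-1,-1,-1,-1,-1,-1,-1,-1,-1,-1],"translation":[[0,0.005,-0.016],[0,0.008,-0.028],[0,0.008,-0.03],[0,0.008,-0.03],[0,0.008,-0.03],[0,0.008,-0.03],[0,0.008,-0.03],[0,0.008,-0.03],[0,0.008,-0.024],[0,0.005,-0.012]],"roll":[0,0,0,0,0,0,0,0,0,0]}';  python3 - <<'E'
from h import *
for i in range(6):c=cap('wrist')
go([.563,-.304,.04])
c=cap('wrist');np.savez('w18',bgr=c['bgr'],K=c['K'],D=c['D'],pose=c['pose']);crop(c,180,80,340,210,'w18.png',5)
E
```

```text
time_s: 47.1
tcp_pos: [0.5632, -0.2611, 0.1604]
eef_rot: [80.1, 89.9, 172.2]
contact_force: [-0.2, 1.1, 0.1]
gripper_width: 0.0874
tcp [ 0.5648 -0.2584  0.1614] jawaxis 2.27 tool shift [ 0.1213  0.0036 -0.0455] roll to lane 0.0012
w18.png 5
```

View pics/w18.png

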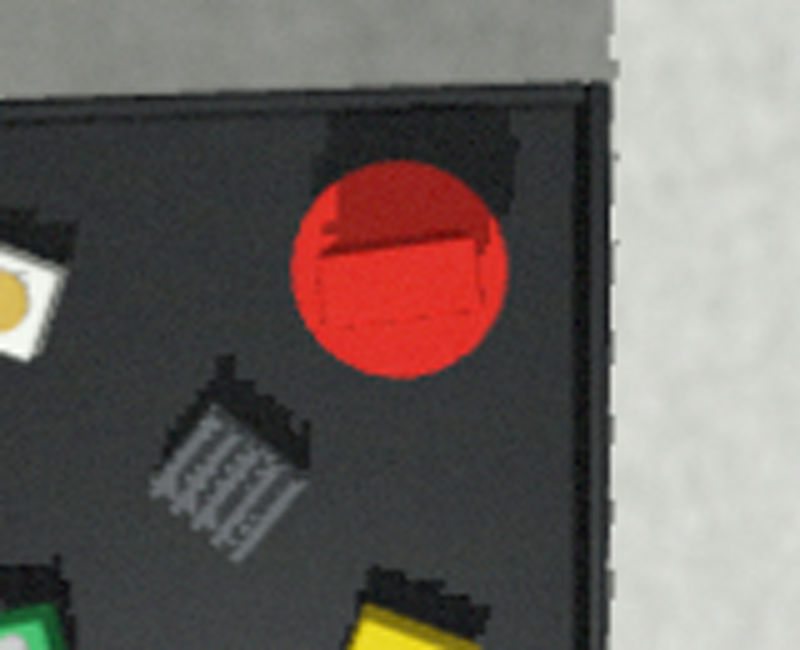

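```bash
python3 - <<'E'
from h import *
d=np.load('w18.npz');c={k:d[k] for k in d}
f=lambda x,y:(180+x/5-.4,80+y/5-.4)
print('base',onz(c,[f(400,268)],.032));q=onz(c,[f(320,254),f(472,238),f(482,310),f(325,327)],.060);print(q,q.mean(0))
e=(q[1]-q[0]);print(np.degrees(np.arctan2(e[1],e[0])),np.linalg.norm(e),np.linalg.norm(q[2]-q[1]));e=(q[2]-q[3]);print(np.degrees(np.arctan2(e[1],e[0])))
print(get_state()['joints'])
E
python3 -m creep '{"jaw":[-1,-1,-1,-1,-1,-1,-1,-1,-1,-1],"translation":[[0,0,0],[0,0,0],[0,0,0],[0,0,0],[0,0,0],[0,0,0],[0,0,0],[0,0,0],[0,0,0],[0,0,0]],"roll":[0.146,0.146,0.146,0.146,0.146,0.146,0.146,0.146,0.146,0.146]}'
python3 - <<'E'
from h import *
for i in range(3):c=cap('wrist')
print(get_state()['joints']);go([.563,-.304,.04]);print(toolpose())
E
```

```text
base [[ 0.56446071 -0.3061243   0.032     ]]
[[ 0.57763021 -0.30965665  0.06      ]
 [ 0.55343505 -0.31312681  0.06      ]
 [ 0.55124952 -0.30174598  0.06      ]
 [ 0.57648286 -0.29802683  0.06      ]] [ 0.56469941 -0.30563907  0.06      ]
-171.8380688689269 0.02444274146849689 0.011588784250430485
-171.61553068943016
[-6.58845011e+00  1.82733703e+01 -1.15505563e+01 -6.37417685e-03
 -6.01851183e+01  8.88478618e+00]
time_s: 48.45
tcp_pos: [0.565, -0.2582, 0.1616]
eef_rot: [-14.2, 90.0, -5.9]
contact_force: [-0.1, 0.4, 0.1]
gripper_width: 0.0876
[-6.59418888e+00  1.82684571e+01 -1.15418989e+01 -2.08938312e-04
 -6.01890047e+01 -7.45782483e+01]
tcp [ 0.5649 -0.2584  0.1616] jawaxis -81.17 tool shift [ 0.1216 -0.0448 -0.0089] roll to lane -1.4551
[[ 1.14455613e-05 -1.53459426e-01  9.88154950e-01  5.64907424e-01]
 [ 1.86205052e-06  9.88154950e-01  1.53459426e-01 -2.58380073e-01]
 [-1.00000000e+00  8.35651796e-08  1.15957372e-05  1.61566829e-01]
 [ 0.00000000e+00  0.00000000e+00  0.00000000e+00  1.00000000e+00]]
```

```bash
python3 -m creep '{"jaw":[-1,-1,-1,-1,-1,-1,-1,-1,-1,-1],"translation":[[0.0,-0.006,-0.001],[0.01,-0.011,-0.0018],[0.014,-0.012,-0.0018],[0.018,-0.012,-0.002],[0.018,-0.006,-0.001],[0.018,0,0],[0.018,0,0],[0.015,0,0],[0.0085,0,0],[0.005,0,0]],"roll":[0,0,0,0,0,0,0,0,0,0]}'
python3 - <<'E'
from h import *
for i in range(4):c=cap('wrist')
go([.5646,-.306,.037]);cv2.imwrite('pics/w19.png',c['bgr'])
c=cap('scene');crop(c,130,170,290,290,'s19.png',5)
E
```

```text
time_s: 49.6
tcp_pos: [0.5631, -0.3072, 0.0352]
eef_rot: [158.7, 89.9, 167.3]
contact_force: [-0.8, 0.1, 1.2]
gripper_width: 0.0874
tcp [ 0.5644 -0.307   0.0374] jawaxis -81.4 tool shift [0.0004 0.001  0.0003] roll to lane -1.4592
s19.png 5
```

View pics/w19.png

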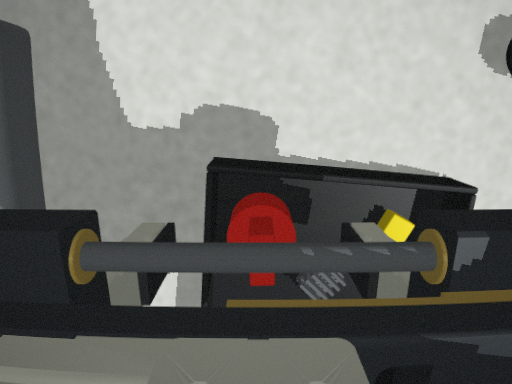

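View pics/s19.png

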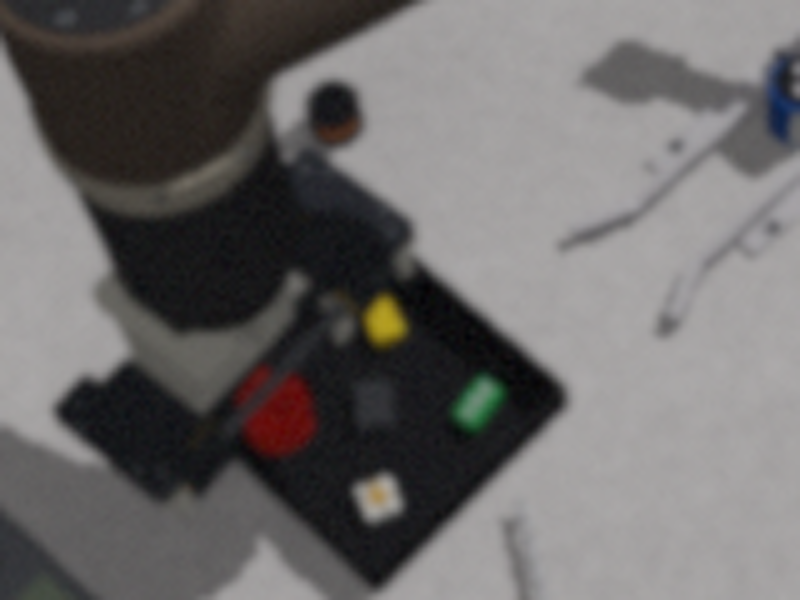

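```bash
python3 -m creep '{"jaw":[0.2,0.4,0.6,0.8,0.9,1,1,1,1,1],"translation":[[0,0,0],[0,0,0],[0,0,0],[0,0,0],[0,0,0],[0,0,0],[0,0,0],[0,0,0],[0,0,0],[0,0,0]],"roll":[0,0,0,0,0,0,0,0,0,0]}' 25; python3 -m creep '{"jaw":[1,1,1,1,1,1,1,1,1,1],"translation":[[0,0,0],[-0.005,0,0],[-0.01,0,0],[-0.015,0,0],[-0.015,0,0],[-0.015,0,0],[-0.015,0,0],[-0.015,0,0],[0,0,0],[0,0,0]],"roll":[0,0,0,0,0,0,0,0,0,0]}'
python3 - <<'E'
from h import *
for i in range(2):c=cap('wrist')
go([.5646,-.306,.037]);cv2.imwrite('pics/w20.png',c['bgr'])
c=cap('scene');crop(c,130,150,290,290,'s20.png',4)
E
```

```text
time_s: 50.85
tcp_pos: [0.5642, -0.3067, 0.0371]
eef_rot: [-12.5, 90.0, -3.9]
contact_force: [0.1, 0.5, 0.2]
gripper_width: 0.0134
time_s: 51.85
tcp_pos: [0.5643, -0.3067, 0.1276]
eef_rot: [-10.3, 89.9, -1.8]
contact_force: [-0.2, -0.2, -0.9]
gripper_width: 0.0119
tcp [ 0.5636 -0.3065  0.1265] jawaxis -81.43 tool shift [0.0895 0.0003 0.0011] roll to lane -1.4597
s20.png 4
```

View pics/w20.png

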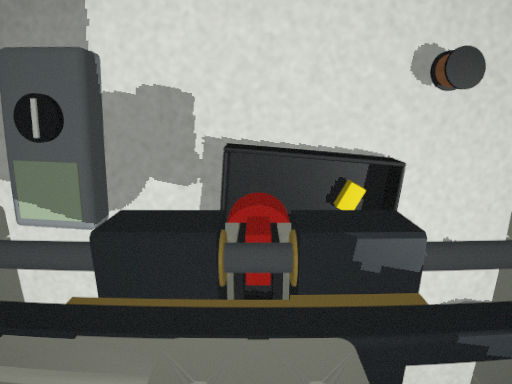

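View pics/s20.png

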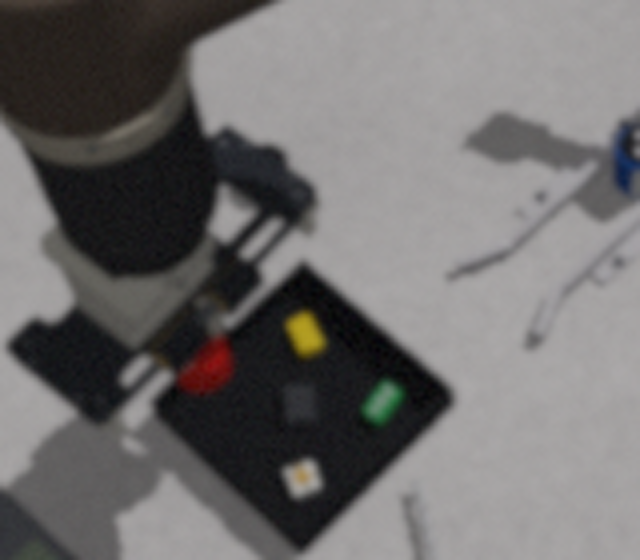

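```bash
python3 -m creep '{"jaw":[1,1,1,1,1,1,1,1,1,1],"translation":[[0,0,0],[0,0,0],[0,0,0],[0,0,0],[0,0,0],[0,0,0],[0,0,0],[0,0,0],[0,0,0],[0,0,0]],"roll":[-0.146,-0.146,-0.146,-0.146,-0.146,-0.146,-0.146,-0.146,-0.146,-0.146]}'
python3 - <<'E'
from h import *
for i in range(2):c=cap('wrist')
go(jig(.0015,-.215,.06))
E
```

```text
time_s: 53.0
tcp_pos: [0.5637, -0.3066, 0.1261]
eef_rot: [72.0, 89.9, 164.6]
contact_force: [0.4, -0.6, -0.4]
gripper_width: 0.012
tcp [ 0.5637 -0.3066  0.1262] jawaxis 2.36 tool shift [ 0.0662 -0.0776  0.2693] roll to lane 0.0027
```

```bash
python3 -m creep '{"jaw":[1,1,1,1,1,1,1,1,1,1],"translation":[[0,-0.0045,0.015],[0,-0.0085,0.03],[0,-0.009,0.032],[0,-0.009,0.032],[0,-0.009,0.032],[0,-0.009,0.032],[0,-0.009,0.032],[0,-0.009,0.032],[0,-0.007,0.021],[0,-0.0036,0.011]],"roll":[0,0,0,0,0,0,0,0,0,0]}'; python3 -m creep '{"jaw":[1,1,1,1,1,1,1,1,1,1],"translation":[[0,0,0],[0.01,0,0],[0.014,0,0],[0.014,0,0],[0.014,0,0],[0.014,0,0],[0.006,0,0],[0,0,0],[0,0,0],[0,0,0]],"roll":[0.002,0,0,0,0,0,0,0,0,0]}'
python3 - <<'E'
from h import *
for i in range(2):c=cap('wrist')
go(jig(.0015,-.215,.034));cv2.imwrite('pics/w21.png',c['bgr'])
c=cap('scene');crop(c,200,100,360,220,'s21.png',5)
E
```

```text
time_s: 54.1
tcp_pos: [0.6314, -0.0323, 0.1268]
eef_rot: [70.5, 90.0, 162.6]
contact_force: [-0.5, -0.3, -0.7]
gripper_width: 0.0118
time_s: 55.1
tcp_pos: [0.6318, -0.0348, 0.0558]
eef_rot: [-84.4, 89.9, 7.7]
contact_force: [0.1, -0.3, -0.5]
gripper_width: 0.0118
tcp [ 0.6317 -0.0347  0.0558] jawaxis 2.13 tool shift [0.0218 0.0016 0.0005] roll to lane -0.0013
s21.png 5
```

View pics/w21.png

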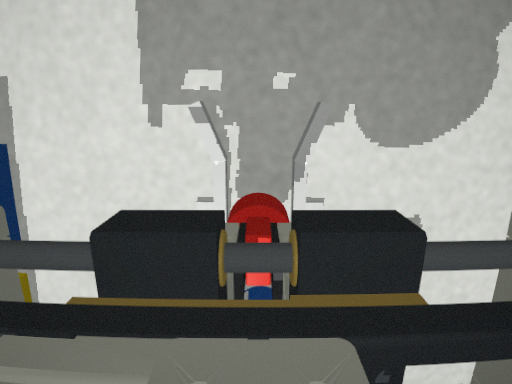

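View pics/s21.png

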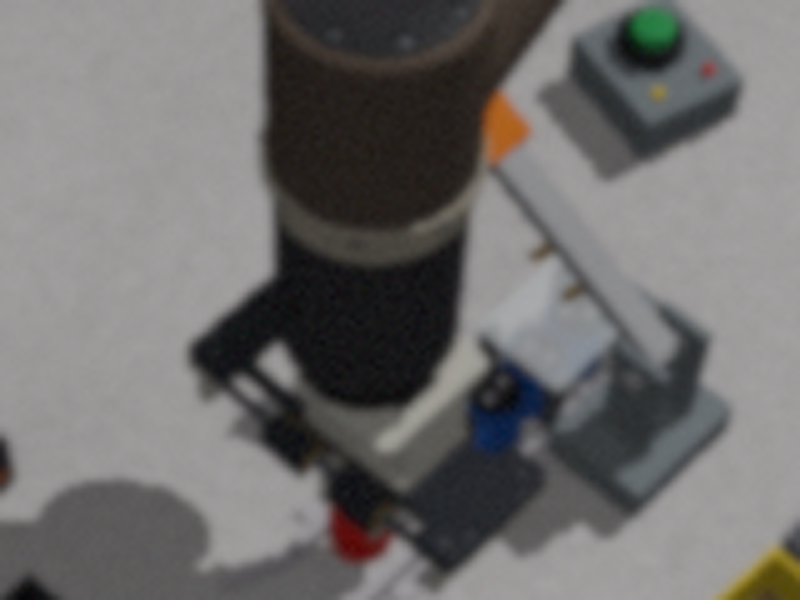

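```bash
python3 -m creep '{"jaw":[1,1,1,1,1,1,1,1,1,1],"translation":[[0,0.001,0],[0.003,0,0],[0.003,0,0],[0.003,0,0],[0.003,0,0],[0.003,0,0],[0.003,0,0],[0.002,0,0],[0.002,0,0],[0,0,0]],"roll":[0,0,0,0,0,0,0,0,0,0]}'
python3 - <<'E'
from h import *
c=cap('wrist');go(jig(.0015,-.171,.0335));cv2.imwrite('pics/w22.png',c['bgr'])
E
```

```text
time_s: 56.25
tcp_pos: [0.6303, -0.0349, 0.0331]
eef_rot: [-120.7, 90.0, -28.5]
contact_force: [-0.7, 0.0, -0.8]
gripper_width: 0.0117
tcp [ 0.6303 -0.0349  0.0331] jawaxis 2.12 tool shift [-0.0004  0.0002  0.0446] roll to lane -0.0014
```

View pics/w22.png

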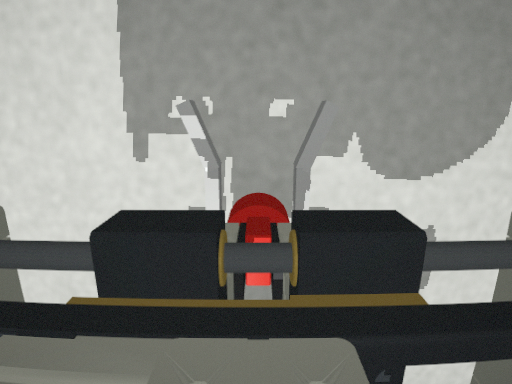

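```bash
python3 -m creep '{"jaw":[1,1,1,1,1,1,1,1,1,1],"translation":[[0,0,0.003],[0,0,0.006],[0,0,0.007],[0,0,0.007],[0,0,0.006],[0,0,0.005],[0,0,0.004],[0,0,0.002],[0,0,0],[0,0,0]],"roll":[0,0,0,0,0,0,0,0,0,0]}'; python3 -m creep '{"jaw":[1,1,1,1,1,1,1,1,1,1],"translation":[[0,0,0.001],[0,0,0.001],[0,0,0.001],[0,0,0.001],[0,0,0],[0,0,0],[0,0,0],[0,0,0],[0,0,0],[0,0,0]],"roll":[0,0,0,0,0,0,0,0,0,0]}'
python3 - <<'E'
from h import *
for i in range(4):
  s=get_state();print(s['contact_force'],tojig(s['tcp_pos']));c=cap('wrist')
E
```

```text
time_s: 57.3
tcp_pos: [0.6287, 0.005, 0.033]
eef_rot: [107.3, 90.0, -160.5]
contact_force: [-0.0, 0.2, -0.9]
gripper_width: 0.012
time_s: 58.3
tcp_pos: [0.6284, 0.0079, 0.0331]
eef_rot: [149.8, 89.9, -118.1]
contact_force: [0.6, -7.0, -0.5]
gripper_width: 0.0119
[ 0.61027656 -6.95249773 -0.51414657] [ 0.00142618 -0.17281523  0.03309311]
[ 0.27841794 -6.94777903 -0.6578107 ] [ 0.00141537 -0.17282775  0.03311087]
[ 0.66975592 -6.73857568  0.49911386] [ 0.00140944 -0.17284354  0.0331118 ]
[ 1.39011166 -6.68254778 -0.15731658] [ 0.00142222 -0.1728013   0.03310055]
```

```bash
python3 -m creep '{"jaw":[1,0.8,0.7,0.6,0.4,0.4,0.4,0.4,0.4,0.4],"translation":[[0,0,-0.0005],[0,0,0],[0,0,0],[0,0,0],[0,0,0],[0,0,0],[0,0,0],[0,0,0],[0,0,0],[0,0,0]],"roll":[0,0,0,0,0,0,0,0,0,0]}'; python3 -m creep '{"jaw":[0.4,0.4,0.4,0.4,0.4,0.4,0.4,0.4,0.4,0.4],"translation":[[-0.005,0,0],[-0.01,0,0],[-0.015,0,0],[-0.02,0,0],[-0.02,0,0],[-0.02,0,0],[-0.02,0,0],[-0.02,0,-0.01],[-0.01,0,-0.015],[0,0,-0.015]],"roll":[0,0,0,0,0,0,0,0,0,0]}';  python3 - <<'E'
from h import *
go(jig(-.08,-.04,.25))
a=cap('scene');b=cap('side');crop(a,200,100,360,220,'s23.png');crop(b,150,190,270,310,'d23.png',5)
c=cap('wrist');crop(c,170,60,340,310,'w23.png',2.4)
E
```

```text
time_s: 59.5
tcp_pos: [0.6286, 0.0086, 0.033]
eef_rot: [85.8, 90.0, 177.9]
contact_force: [0.8, -0.3, -0.4]
gripper_width: 0.0265
time_s: 60.5
tcp_pos: [0.631, -0.0322, 0.1753]
eef_rot: [-82.6, 89.8, 9.5]
contact_force: [0.3, 0.1, -1.1]
gripper_width: 0.0263
tcp [ 0.631  -0.0322  0.1753] jawaxis 2.15 tool shift [-0.0749  0.0824  0.1729] roll to lane -0.0008
s23.png 5.0
d23.png 5
w23.png 2.4
```

View pics/s23.png

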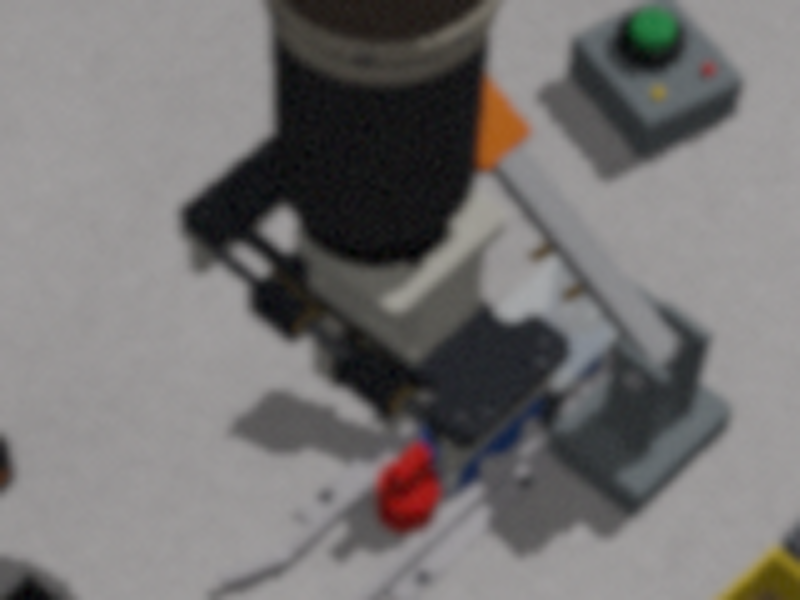

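View pics/d23.png

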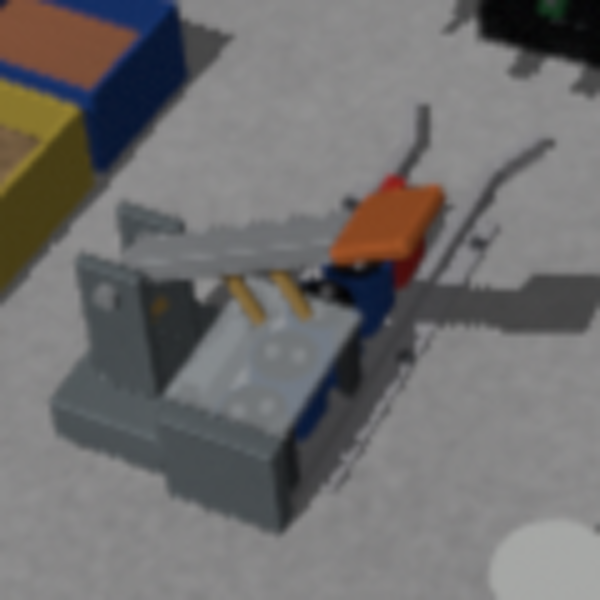

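View pics/w23.png

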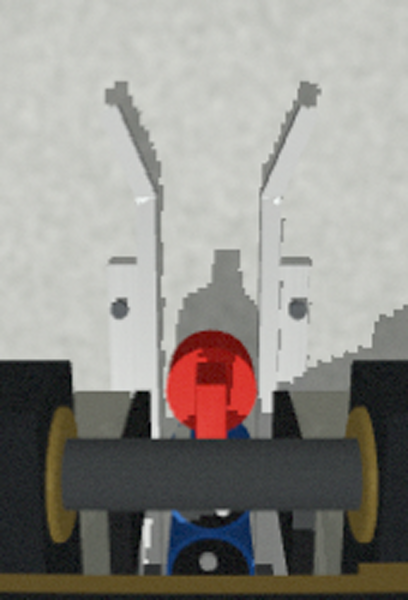

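```bash
python3 -m creep '{"jaw":[1,1,1,1,1,1,1,1,1,1],"translation":[[-0.02,0,0],[-0.03,0,0],[-0.03,0,0],[-0.03,0,0],[-0.03,0,0.02],[0,0,0.03],[0,0,0.03],[0,0,0.03],[0,0,0.03],[0,0,0.015]],"roll":[0,0,0,0,0,0,0,0,0,0]}';  python3 - <<'E'
from h import *
for i in range(6):c=cap('wrist')
go(jig(-.083,-.04,.2));cv2.imwrite('pics/w24.png',c['bgr']);crop(c,200,60,320,240,'w24a.png',3.3);np.savez('w24',bgr=c['bgr'],K=c['K'],D=c['D'],pose=c['pose'])
E
```

```text
time_s: 61.65
tcp_pos: [0.6239, 0.1255, 0.3115]
eef_rot: [101.9, 89.9, -165.9]
contact_force: [-0.3, -0.4, 0.5]
gripper_width: 0.0005
tcp [0.6243 0.1226 0.3127] jawaxis 2.08 tool shift [0.1128 0.0848 0.0179] roll to lane -0.0021
w24a.png 3.3
```

View pics/w24.png

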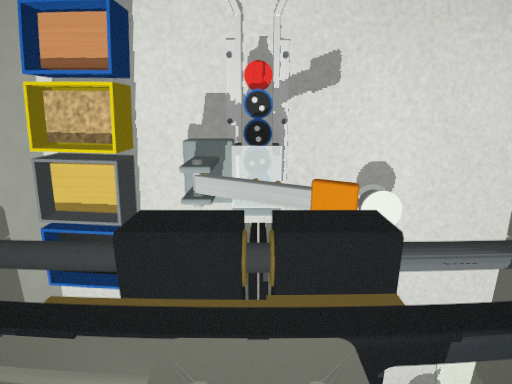

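View pics/w24a.png

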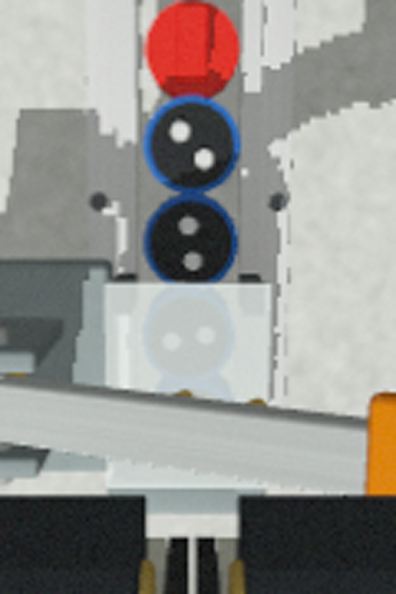

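Run:
```python
from h import *
np.set_printoptions(precision=4,suppress=True)
d=np.load('w24.npz');c={k:d[k] for k in d}
f=lambda x,y:(200+x/3.3-.35,60+y/3.3-.35)
for u,z in [((191,48),.028),((191,144),.044),((191,241),.044),((190,333),.044)]: print(tojig(onz(c,[f(*u)],z)[0]))
print('stop/roof front',tojig(onz(c,[f(188,284)],.065)[0]))
m=cv2.inRange(cv2.cvtColor(c['bgr'],cv2.COLOR_BGR2HSV),(7,170,120),(16,255,255));b=blobs(m);print(b)
print(tojig(onz(c,[(335.5,198)],.183)[0]))
```

```text
[ 0.0007 -0.1729  0.028 ]
[ 0.0009 -0.135   0.044 ]
[ 0.001  -0.0973  0.044 ]
[ 0.0015 -0.0602  0.044 ]
stop/roof front [ 0.0022 -0.0823  0.065 ]
[([335.2, 182.8], 173, [312, 179, 47, 12]), ([355.7, 203.9], 23, [351, 197, 7, 13]), ([339.3, 208.7], 19, [332, 207, 16, 3])]
[-0.0718 -0.0455  0.183 ]
```

```bash
python3 -m creep '{"jaw":[1,1,1,1,1,1,1,1,1,1],"translation":[[0,0.008,0.002],[0,0.016,0.003],[0,0.018,0.004],[0,0.018,0.004],[0,0.016,0.003],[0.02,0.0088,0.001],[0.025,0,0],[0.025,0,0],[0.02,0,0],[0.01,0,0]],"roll":[0,0,0,0,0,0,0,0,0,0]}';  python3 - <<'E'
from h import *
for i in range(5):c=cap('wrist')
go(jig(-.083,-.04,.109));cv2.imwrite('pics/w25.png',c['bgr'])
b=cap('side');crop(b,150,170,310,300,'d25.png',5)
b=cap('scene');crop(b,220,60,360,200,'s25.png',4.2)
E
```

```text
time_s: 62.95
tcp_pos: [0.5378, 0.1364, 0.2115]
eef_rot: [108.7, 89.9, -159.2]
contact_force: [-0.6, -0.0, -0.0]
gripper_width: 0.0
tcp [0.5396 0.1374 0.2143] jawaxis 2.12 tool shift [ 1.053e-01  8.000e-04 -1.000e-04] roll to lane -0.0015
d25.png 5
s25.png 4.2
```

View pics/w25.png

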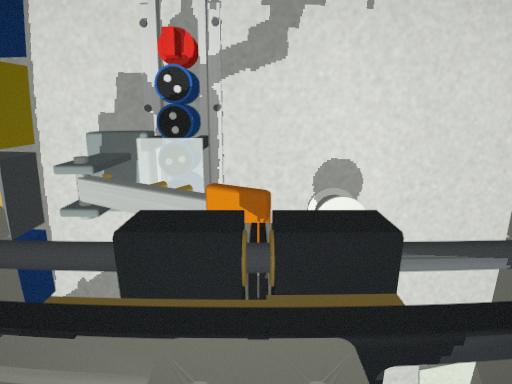

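View pics/d25.png

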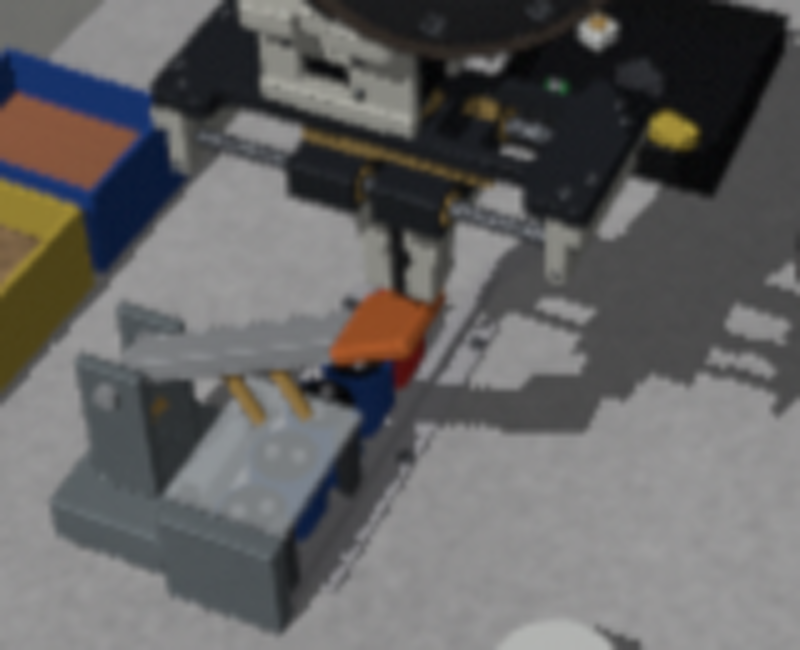

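View pics/s25.png

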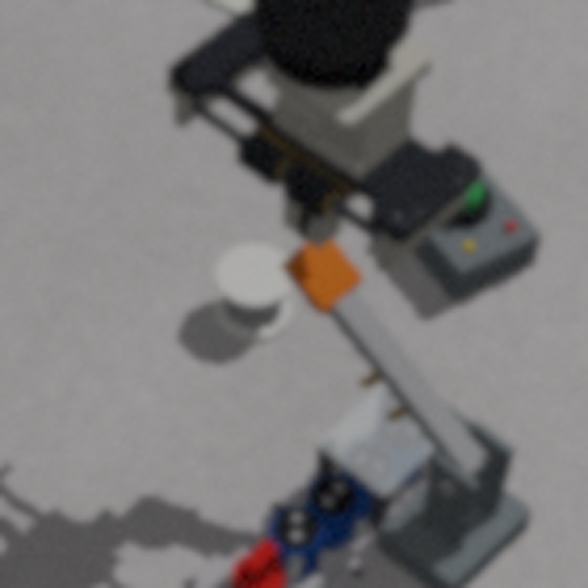

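```bash
python3 -m creep '{"jaw":[1,1,1,1,1,1,1,1,1,1],"translation":[[0.008,0,0],[0.01,0,0],[0.01,0,0],[0.01,0,0],[0.01,0,0],[0.01,0,0],[0.01,0,0],[0.01,0,0],[0.008,0,0],[0,0,0]],"roll":[0,0,0,0,0,0,0,0,0,0]}';  python3 -m creep '{"jaw":[1,1,1,1,1,1,1,1,1,1],"translation":[[0.005,0,0],[0.005,0,0],[0.004,0,0],[0.003,0,0],[0.002,0,0],[0,0,0],[0,0,0],[0,0,0],[0,0,0],[0,0,0]],"roll":[0,0,0,0,0,0,0,0,0,0]}'
python3 - <<'E'
from h import *
c=cap('wrist')
go(jig(-.083,-.04,.109));cv2.imwrite('pics/w26.png',c['bgr'])
b=cap('side');crop(b,150,170,310,300,'d26.png',5)
E
```

```text
time_s: 64.3
tcp_pos: [0.5381, 0.1368, 0.1252]
eef_rot: [115.5, 89.8, -152.5]
contact_force: [-0.2, 0.4, 0.1]
gripper_width: 0.0004
time_s: 65.3
tcp_pos: [0.539, 0.1373, 0.1095]
eef_rot: [-86.9, 90.0, 5.3]
contact_force: [-5.7, -0.1, 12.8]
gripper_width: 0.0003
tcp [0.539  0.1373 0.1095] jawaxis 2.15 tool shift [0.0005 0.0001 0.    ] roll to lane -0.0009
d26.png 5
```

View pics/d26.png

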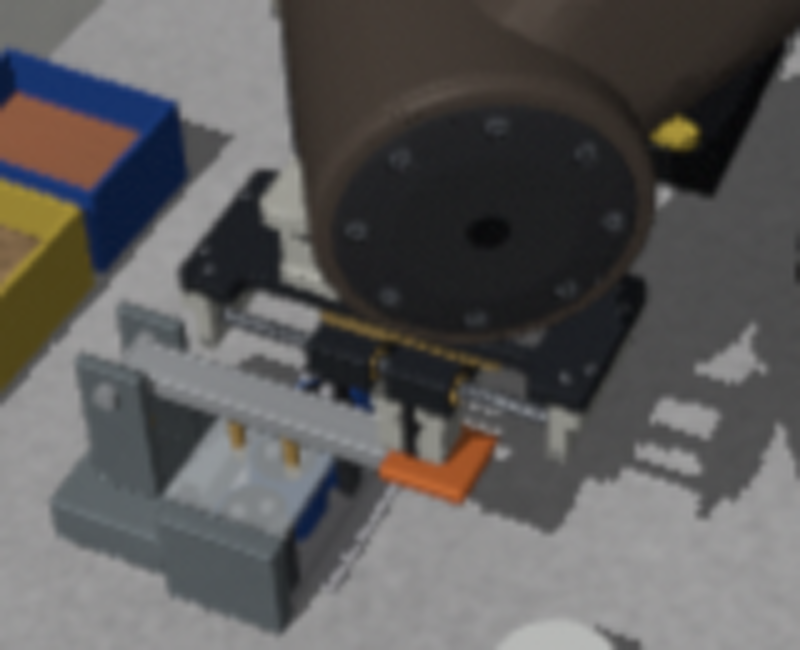

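```bash
python3 -m creep '{"jaw":[1,1,1,1,1,1,1,1,1,1],"translation":[[0,0,0],[-0.005,0,0],[-0.01,0,0],[-0.01,0,0],[-0.01,0,0],[-0.015,0,0],[-0.015,0,0],[-0.015,0,0],[-0.015,0,0],[-0.005,0,0]],"roll":[0,0,0,0,0,0,0,0,0,0]}'
python3 - <<'E'
from h import *
for i in range(3):c=cap('wrist')
cv2.imwrite('pics/w27.png',c['bgr']);
b=cap('side');crop(b,150,170,310,380,'d27.png',2.8)
a=cap('scene');crop(a,220,60,360,200,'s27.png',4.2)
print(onz(a,[(330.3,103.7)],.062)); go([.514,.350,.2])
E
```

```text
time_s: 66.4
tcp_pos: [0.5398, 0.1377, 0.2104]
eef_rot: [-65.8, 89.8, 26.3]
contact_force: [0.7, -0.3, -0.1]
gripper_width: 0.0002
d27.png 2.8
s27.png 4.2
[[0.51007342 0.35408508 0.062     ]]
tcp [0.5385 0.1372 0.2073] jawaxis 2.11 tool shift [0.0072 0.0166 0.2136] roll to lane -0.0015
```

View pics/w27.png

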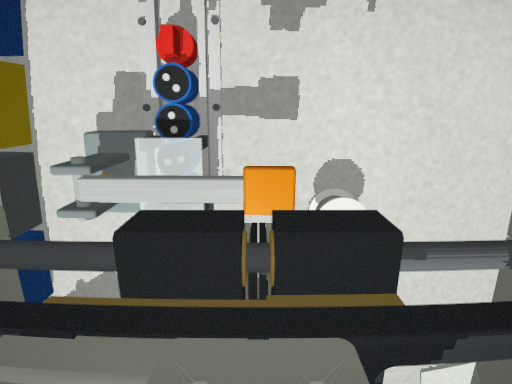

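View pics/d27.png

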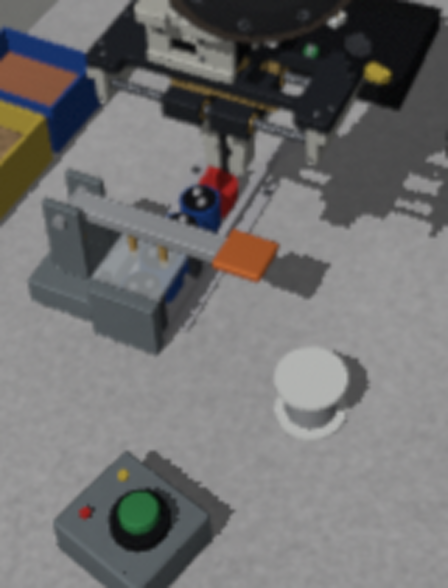

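View pics/s27.png

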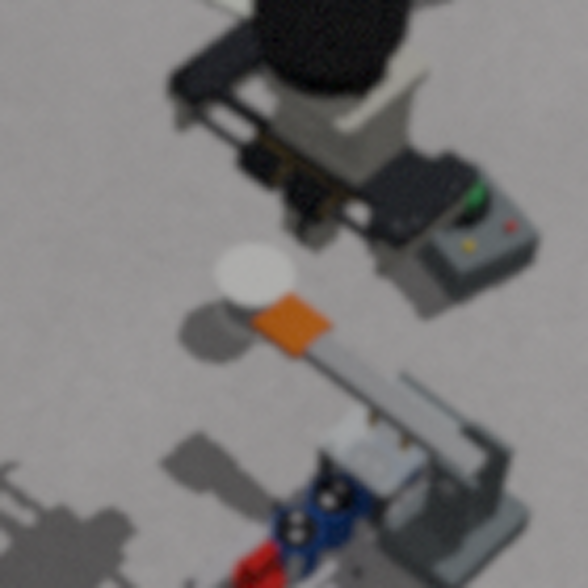

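Run:
```python
from h import *
a=cap('scene');b=cap('side')
p=(150+138/2.8,170+510/2.8);q=(130+668/3.333,90+50/3.333)
print(onz(b,[p],.062),onz(a,[q],.062),tri(a,q,b,p))
print(blobs(hsvmask(b,(50,120,40),(80,255,255))),onz(b,[max(blobs(hsvmask(b,(50,120,40),(80,255,255))),key=lambda t:t[1])[0]],.061))
```

```text
[[0.50689984 0.35487578 0.062     ]] [[0.51402753 0.35018988 0.062     ]] (array([0.51019491, 0.35323396, 0.05670999]), np.float64(0.0030908862258453716))
[([199.0, 352.8], 190, [192, 345, 15, 16])] [[0.50705514 0.35591585 0.061     ]]
```

```bash
python3 -m creep '{"jaw":[1,1,1,1,1,1,1,1,1,1],"translation":[[0,0.001,0.014],[0,0.002,0.026],[0,0.002,0.028],[0,0.002,0.028],[0,0.002,0.028],[0,0.002,0.028],[0,0.002,0.028],[0,0.002,0.028],[0,0.002,0.022],[0,0.0015,0.0136]],"roll":[0,0,0,0,0,0,0,0,0,0]}'
python3 - <<'E'
from h import *
for i in range(6):c=cap('wrist')
cv2.imwrite('pics/w28.png',c['bgr']);b=blobs(hsvmask(c,(50,120,40),(80,255,255)));print(b)
P=onz(c,[max(b,key=lambda t:t[1])[0]],.062)[0];print(P);go(P)
E
```

```text
time_s: 67.75
tcp_pos: [0.5109, 0.382, 0.2075]
eef_rot: [134.9, 90.0, -132.9]
contact_force: [-0.5, -1.4, 0.4]
gripper_width: 0.0005
[([261.3, 153.8], 761, [246, 138, 32, 32])]
[0.5084423  0.35218538 0.062     ]
tcp [0.5115 0.3793 0.2081] jawaxis 2.08 tool shift [ 0.1461  0.0041 -0.027 ] roll to lane -0.002
```

View pics/w28.png

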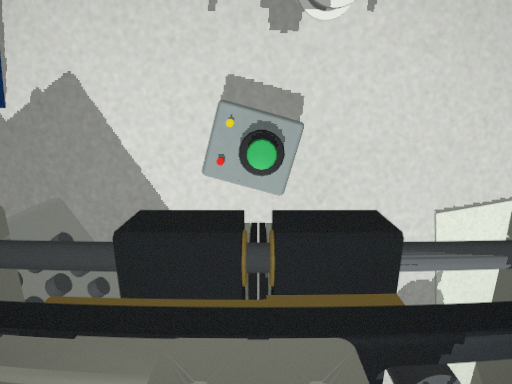

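```bash
python3 -m creep '{"jaw":[1,1,1,1,1,1,1,1,1,1],"translation":[[0,0.003,-0.007],[0.01,0,-0.01],[0.016,0,-0.01],[0.02,0,0],[0.02,0,0],[0.02,0,0],[0.02,0,0],[0.015,0,0],[0.007,0,0],[0.004,0,0]],"roll":[0,0,0,0,0,0,0,0,0,0]}'
python3 - <<'E'
from h import *
for i in range(3):c=cap('wrist')
go([.509,.3525,.056]);cv2.imwrite('pics/w29.png',c['bgr'])
E
```

```text
time_s: 69.05
tcp_pos: [0.5093, 0.3519, 0.0754]
eef_rot: [140.1, 89.9, -127.8]
contact_force: [0.1, -0.7, 1.1]
gripper_width: 0.0003
tcp [0.5097 0.3529 0.0765] jawaxis 2.11 tool shift [ 0.0205  0.0007 -0.0003] roll to lane -0.0015
```

View pics/w29.png

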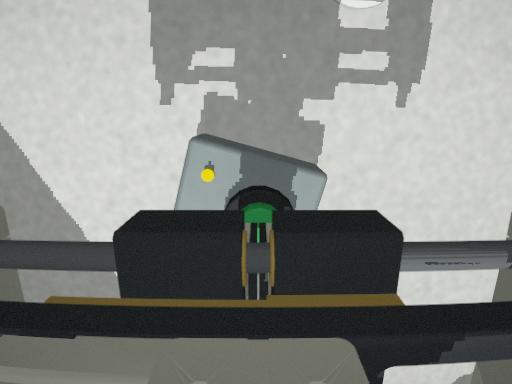

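```bash
python3 -m creep '{"jaw":[1,1,1,1,1,1,1,1,1,1],"translation":[[0.004,0,0],[0.004,0,0],[0.003,0,0],[0.003,0,0],[0.002,0,0],[0.002,0,0],[0.001,0,0],[0.001,0,0],[0.001,0,0],[0,0,0]],"roll":[0,0,0,0,0,0,0,0,0,0]}'
python3 - <<'E'
from h import *
go([.509,.3525,.056]);print(get_state()['contact_force'])
E
```

```text
time_s: 70.2
tcp_pos: [0.5095, 0.3531, 0.0562]
eef_rot: [-66.7, 90.0, 25.4]
contact_force: [-4.1, -2.0, 11.1]
gripper_width: 0.0003
tcp [0.5095 0.3531 0.0562] jawaxis 2.14 tool shift [ 0.0002  0.0005 -0.0006] roll to lane -0.001
[-4.06865304 -2.00436872 11.05596311]
```

```bash
python3 -m creep '{"jaw":[1,1,1,1,1,1,1,1,1,1],"translation":[[0.0005,0,0],[0,0,0],[-0.005,0,0],[-0.01,0,0],[-0.02,0,0],[-0.025,0,0],[-0.025,0,0],[-0.025,0,0],[-0.025,0,0],[-0.015,0,0]],"roll":[0,0,0,0,0,0,0,0,0,0]}'; python3 -m creep '{"jaw":[1,1,1,1,1,1,1,1,1,1],"translation":[[-0.01,0,0],[-0.02,0,0],[-0.02,0,0],[-0.02,0,0],[-0.01,0,0],[0,0,0],[0,0,0],[0,0,0],[0,0,0],[0,0,0]],"roll":[0,0,0,0,0,0,0,0,0,0]}'
python3 - <<'E'
from h import *
for i in range(2):c=cap('wrist')
print(get_state()['contact_force'],get_state()['tcp_pos'])
a=cap('scene');b=cap('side');crop(a,130,90,370,270,'s30.png');crop(b,150,140,370,380,'d30.png')
E
```

```text
time_s: 71.2
tcp_pos: [0.51, 0.3534, 0.2071]
eef_rot: [-47.9, 89.9, 44.3]
contact_force: [-0.0, 0.2, 0.3]
gripper_width: 0.0002
time_s: 72.2
tcp_pos: [0.5093, 0.3529, 0.2838]
eef_rot: [136.9, 89.9, -131.0]
contact_force: [1.2, -0.1, 0.6]
gripper_width: 0.0003
[-0.68601904  1.03439301 -0.03163726] [0.50937886 0.35290057 0.28415802]
s30.png 3.3333333333333335
d30.png 2.5
```

View pics/s30.png

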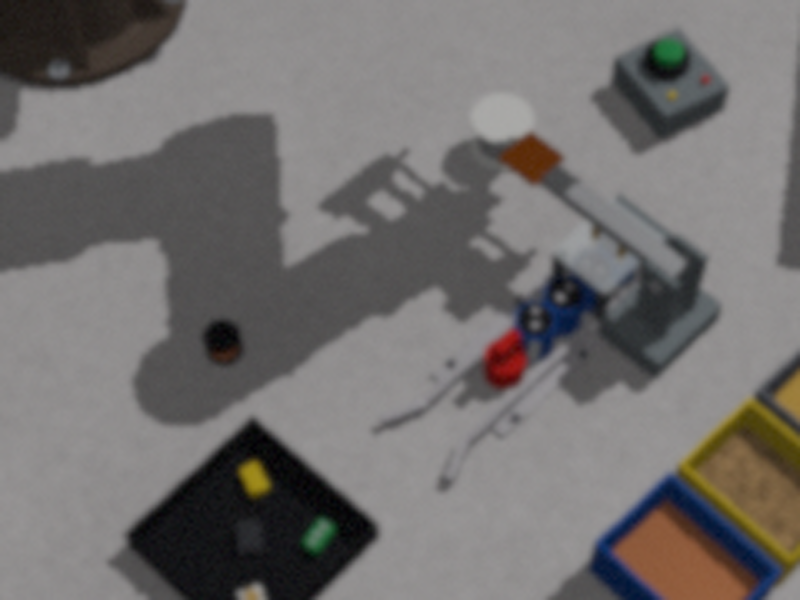

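View pics/d30.png

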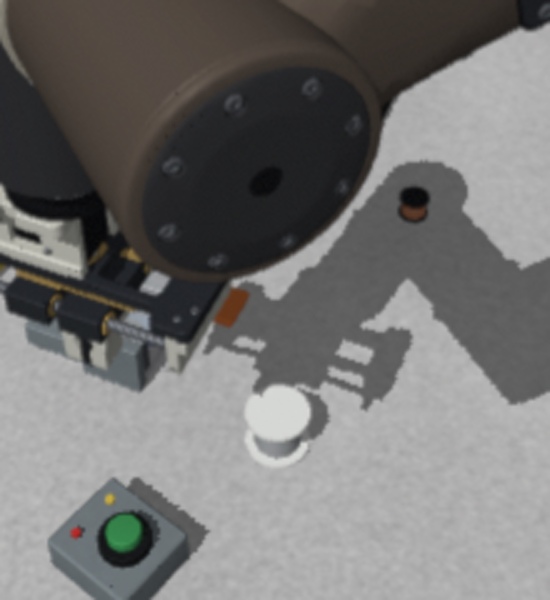

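Run:
```python
from plant import *
print(close_job())
```

```text
the job is handed in; nothing more can be done
None
```

The job is handed in, and my last checks showed nothing wrong; the system gave no verdict. It finished at about 72 s of the 210 s allowed.

- **Capacitors:** There were four on the bench. I loaded all four into the lane in single file.
- **Follower:** I took the red block out of the tray, set it behind the last capacitor and pushed until the row met about 7 N at the end stop. Measured before I pressed the lever, the follower and the three capacitors I could see were about 38 mm apart and within 1.5 mm of the centre line. The capacitor nearest the stop was hidden under the lever and roof, so I could not measure it.
- **Lever and button:** The lever stayed down after I pressed it (about 13 N) and let go. The start button went down to about 5.8 mm at 11 N.
- **Final pictures:** The row was still in place with the follower behind it, the lever down and the arm clear of everything. The inductor, spool and other tray parts had not visibly moved. The meter was outside the close-up pictures I checked at the end, but I never touched it.

My measurements along the lane read 1.5 to 3 mm away from the stop, against a limit of 8 mm. I put most of that down to my estimate of where the jig sits, because the roof edge was off by about 1.3 mm the same way. I saw no sign of any part being knocked aside during the run.

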